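# Close the wire-feed drive and set its roll pressure to the index

### The job

The drive roll of this bench wire feeder has just been changed. Gently press the raised pressure arm down until its small idler roll rests on the drive roll, swing the tension screw up as far as it goes into the fork of the arm, then turn its knob clockwise until the gauge pointer stands at the set index, and let go. The pointer must not run well past the index, and leave the index, the old roll and the hex key where they are.

Things in the scene. Friction and masses are not known exactly. Their poses are not given: they have to be found in the camera images.
- feeder: bolted-down wire-feed drive: dark foot plate 90 x 168 x 8 mm, upright aluminium plate (top edge 112 mm up) with the 40 mm grooved drive roll, motor behind. Origin on the bench under the roll; x to the motor side (the mechanism's front looks to -x), y left seen from the front, z up. Tension screw, fork and pointer move in the plane x = -28 mm
- pressure_hinge (a point): point on the hinge axis of the pressure arm and its sprung lever, in the plane of the pointer: x -28, y 30, z 88 mm in the feeder's frame; the axis is parallel to the feeder's x
- pressure_arm (a joint): pressure arm's hinge, rad: 0 = down, idler roll on the drive roll (firm stop); grows as its fork end (-y) lifts; starts raised 0.6 to 0.9. Stays where left, takes about 4 N to swing. On it a dark steel lever, 24 mm wide, 8 mm thick, is sprung on the same hinge: fork at one end, pointer at the other; pressed at the pad with the arm down it gives 1 mm per 5 N
- lever_pad (a point): point on the lever's top face to press on, gently (20 N harms the spring): with the arm down 68 mm from pressure_hinge toward -y, 23 mm above it (111 mm above the bench); it turns with the arm. The fork's mouth is 23 mm farther out; slot 11 mm wide
- screw_hinge (a point): point on the hinge axis of the tension screw, at the foot of its 8 mm rod: x -28, y -50, z 30 mm in the feeder's frame; the axis is parallel to the feeder's x
- tension_rod (a joint): hinge of the swing-up tension screw, rad: 0 = upright in the fork, against a firm stop; grows as it is laid outward to the feeder's -y side, where it starts at 1.0 to 1.3. It stays where it is left
- knob_grip (a point): centre of the black fluted knob (36 mm across, 24 mm high, its axis the rod's) 122 to 129 mm from screw_hinge. Turned clockwise seen from its end, it and the 23 mm steel sleeve below it go down the rod 3 mm per rad. Friction (0.12 N m) holds it. After an unknown free play the sleeve meets the fork and loads the lever's spring. In all 1.5 to 5 rad from start to index
- pointer_tip (a point): tip of the gauge pointer, the lever's long tail, 151 mm from pressure_hinge; unloaded with the arm down it slopes 0.60 rad up toward +y, 4 to 10 mm short of the index. As the spring is loaded it rises toward +z and -y about pressure_hinge, by about 5 mm per rad of knob once the sleeve bears; over 4 mm past the index overloads it
- set_mark (a point): tip of the set index, a small dark tab with a black clamp screw on the outer rim of the light scale plate at the feeder's upper left, pointing at the pointer; on the same 151 mm circle, so it coincides with pointer_tip when the pointer is at the index. Its place on the scale differs each time. Its z is nearly vertical
- old_roll: the worn drive roll, a loose grooved steel disc, 40 mm in diameter, 18 mm high, lying on the bench; origin at the centre of its underside
- hex_key: a loose black hex key, 39 x 117 x 7 mm, lying on the bench; origin at the centre of its underside

How it is judged:
On the way, in this order (a step that is already met when the one before it is completed fails the run):
1. the pressure arm is down, its idler on the drive roll (value of joint pressure_arm below 0.03 rad), for 0.2 s.
2. the tension screw stands upright in the fork, the arm still down (value of joint tension_rod below 0.06 rad and value of joint pressure_arm below 0.03 rad), for 0.2 s.
At the end, for the whole second after the job is handed in: the pointer's tip stands within 1.6 mm of the set index's tip, with the pressure arm down (within 0.03 rad) and the tension screw upright in the fork (within 0.06 rad) (all of step 2 and distance between pointer_tip and set_mark below 0.0016 m); the robot touches nothing.
It fails at once if the pointer runs more than 4 mm past the set index (value of joint pressure_arm below 0.03 rad and z of pointer_tip in the frame of set_mark above 0.0033 m).
It fails at once if the fingers press on the pressure arm with over 20 N (contact force between the fingers and pressure_arm above 20 N).
It fails at once if the set index is moved along its scale (distance of set_mark from where it was at the start of the episode above 0.002 m).
It fails at once if the old roll or the hex key is moved by over 20 mm (distance of any of old_roll, hex_key from where it was at the start of the episode above 0.02 m).
It also fails if it takes over 72 s, if anything falls off the work surface, if the arm or the gripper's body presses on something with over 40 N, if the wrist force passes 120 N, or if a joint passes its speed limit or range.

### The arm

A 7-joint arm with a two-finger parallel gripper is mounted at the origin on the work surface; the furniture and walls round the work are solid. World frame = base frame: x ahead of the robot, y to its left, z up, the work surface at z = 0. Lengths are in m, angles in rad, forces in N, time in s.
With the tool pointing down it reaches from about 0.4 to 0.85 m from the base axis. Payload 10.4 kg.
Tool frame: the origin (TCP) lies at the centre of the arm's flange, where the gripper is bolted on; the fingertips stand 173 mm ahead of it and the grasp point (between the pads) lies 155 mm ahead of it; z points along the fingers, y is the line along which they close (so a half turn about z gives the same grasp; the last joint's range is limited). The gripper opens to 85 mm and grips with 20 to 120 N. Pads are 22 mm wide; open, the fingers measure 114 mm over their backs; the gripper's body (76 mm by 85 mm) begins 54 mm behind the grasp point. The pads swing forward as they close: fully open they stand 13 mm farther back than shut.
Start: joints at [-1.232, 0.332, -0.065, 1.46, 0.022, 1.35, -0.088], TCP at [0.221, 0.585, 0.405] pointing down, gripper open.
Joint ranges: [-2.6, 2.6], [-0.5, 2.12], [-1.47, 1.34], [0.16, 2.42], [-1.27, 4.41], [0.06, 2.06], [-2.6, 2.6]. Speed limits (rad/s): [2.22, 2.22, 2.79, 2.79, 3.14, 3.14, 3.14].

### API

Orientations are given as a unit quaternion [x, y, z, w].
In Python, from workcell import manip, viewer, finder gives the robot as it stands.
- The arm moves only by the tool arm_command, never from a script. Its argument "plan" is a list of rows, each an object with "dp": the shift along the tool's x, y, z in mm, a list of three; "spin": the turn about the tool's z in rad. A call has 1 to 5 rows; each row shifts and turns the commanded pose from where the row before left it, along the tool's axes as they then stand; what a row does not reach is not made up. A row lasts 1/10 s, in which the tool goes at most 50 mm and 8.59 degrees, less where a joint would pass 70% of its speed; a pose out of reach is approached as far as the arm can. A call is refused whole if a number of a shift passes 50 or a number of a turn 0.15, either way. A call with a gripper value outside its range is refused whole. "grip" is the closure, from -1 (fully open) to 1 (shut), set as the call begins (left out, the last holds). The fingers move at their own pace and stop on an object; "newtons" is the grip in N (left out, the last holds). Time passes only in rows, so rows that do not move let the fingers close. It gives the time, the measured TCP pose, the force, the opening and the grip force at its end, in the units of the state.
- manip.get_obs(): the state, without advancing time (a new reading comes with each control period).
- viewer.camera(name): name is "side" or "top" or "wrist"; returns the picture (420x560x3 uint8, blue, green, red); there is no depth.
- viewer.camera_params(name): a dict with "vertical_fov" (degrees; the focal length in pixels is half the picture's height over the tangent of half this angle, whatever the lens; pixels are square), "cx", "cy" (the principal point, pixels), "R" (3x3) and "t" (3): a world point X has camera coordinates R X + t; the wrist camera has in their place "T_tool_cam" (4x4, takes a point from camera to tool coordinates, whose origin is the TCP and whose axes are the flange's). Camera axes: x right, y down, z forward; pixel columns grow to the right and rows downward; lengths in m; the calibration is good to about 2 mm. The wrist camera is an equidistant fisheye: a pixel r from the principal point sees the ray r / f radians off the axis. A picture is of the moment at which its call begins: read the wrist's pose just before it. camera_params takes no time and is no camera call.
- manip.hand_in(): hands the job in; it is judged then, once.
Trained networks look in the newest picture that a camera, given by its name, has taken for a name from the list of things; names that differ only in an ending like _2 or _b are one class to them, and where a whole thing is asked for, a point or a joint stands for the part that bears it (a point fixed in the world has none). Each returns a list of dicts, best first, with "score" (0 to 1); they miss things now and then, are a little off and sometimes report something else, mostly with a low value. They report only what shows in the picture. A call takes as long as a camera call.
- finder.find_in(camera, thing): "position" ([x, y, z] in m, in world coordinates, good to about 4 mm: the middle of the surface that is visible of it).
The state is a dict: "clock": time; "joint_pos": joint angles; "joint_velocities": joint speeds; "tau": joint torques, N m; "position": TCP position; "ee_rot": TCP orientation; "ft_force": force on the tool from outside, world axes, zero at the start; "torque": the same for the moment, N m; "grip_width": opening from 0.0 (shut) to 1.0 (fully open); "grasp_force": force on a finger pad.
Only numpy, scipy, OpenCV 4.12 (cv2) and the standard library are available. Lean on these libraries where they do the work, as an engineer would, in place of code of your own. Each camera call takes 0.05 s, during which the arm holds its last target. There are 200 camera calls.

## Working session

There is one attempt and no reset: what is moved stays moved. The work goes in short steps, Python scripts to look and compute and a tool call to move; the robot and the scene stay as the last step left them, time stands still between calls to the robot, and variables do not carry over. Pictures are saved under pics/ and viewed, at most 10 in all, crops included, and the job is handed in when it is done.

Besides the shell and the picture viewer there is one more tool, called after "Emit:" by a JSON object that holds its "name" and its "arguments", one argument or row to a line. arm_command: Moves the arm, as the interface text tells. Its arguments: {"type":"object","properties":{"plan":{"type":"array","items":{"type":"object","properties":{"dp":{"type":"array","items":{"type":"number"}},"spin":{"type":"number"}}}},"grip":{"type":"number"},"newtons":{"type":"number"}},"required":["plan"]}

```bash
mkdir -p pics; ls; python3 - <<'E'
from workcell import manip, viewer, finder
import cv2,numpy as np
o=manip.get_obs();print({k:np.round(v,3).tolist() for k,v in o.items()})
ims=[]
for c in ["side","top"]:
    im=viewer.camera(c);cv2.imwrite(f"pics/{c}0.png",im)
    p=viewer.camera_params(c);print(c,{k:np.round(v,3).tolist() for k,v in p.items()})
    for t in ["feeder","lever_pad","knob_grip","pointer_tip","set_mark","screw_hinge","pressure_hinge","old_roll","hex_key"]:
        print(c,t,[(np.round(d["position"],4).tolist(),round(d["score"],2)) for d in finder.find_in(c,t)[:2]])
print(viewer.camera_params("wrist"))
E
```

```text
pics
{'clock': 0.0, 'joint_pos': [-1.232, 0.333, -0.065, 1.461, 0.022, 1.35, -0.088], 'joint_velocities': [0.0, -0.0, 0.001, -0.001, -0.0, -0.001, -0.001], 'tau': [-0.001, -62.545, 0.048, -39.162, 0.016, 0.01, 0.0], 'position': [0.221, 0.584, 0.404], 'ee_rot': [0.18, 0.984, -0.001, -0.0], 'ft_force': [0.153, -0.279, -0.078], 'torque': [-0.013, -0.086, -0.033], 'grasp_force': 0.0, 'grip_width': 0.995}
side {'vertical_fov': 44.215, 'cx': 281.503, 'cy': 206.793, 'R': [[0.838, -0.546, 0.005], [-0.313, -0.487, -0.815], [0.448, 0.682, -0.579]], 't': [-0.272, 0.283, 0.877]}
side feeder [([0.4282, 0.2661, 0.0761], 0.67)]
side lever_pad [([0.3935, 0.2811, 0.0975], 0.57)]
side knob_grip [([0.4516, 0.0977, 0.0905], 0.65)]
side pointer_tip [([0.3996, 0.2836, 0.0972], 0.8)]
side set_mark [([0.3673, 0.4174, 0.1897], 0.62)]
side screw_hinge [([0.4251, 0.2629, 0.0691], 0.78)]
side pressure_hinge [([0.427, 0.2656, 0.0725], 0.95)]
side old_roll [([0.3745, -0.0259, 0.0185], 0.54), ([0.4059, 0.2717, 0.106], 0.48)]
side hex_key [([0.3704, -0.1546, 0.0082], 0.75)]
top {'vertical_fov': 54.747, 'cx': 284.25
[... 375 characters left out ...]
.4154, 0.1946], 0.43), ([0.3761, -0.0211, 0.0199], 0.19)]
top screw_hinge [([0.4288, 0.2737, 0.0783], 0.93)]
top pressure_hinge [([0.4332, 0.2704, 0.0764], 0.97)]
top old_roll [([0.3712, -0.0197, 0.0212], 0.54)]
top hex_key [([0.368, -0.1375, 0.0102], 0.6)]
{'vertical_fov': 65.70646984690485, 'cx': 280.1117943615002, 'cy': 211.08886939924517, 'T_tool_cam': array([[ 6.11354420e-04, -9.65868911e-01, -2.59030640e-01,
         6.53122173e-02],
       [ 9.99999633e-01,  7.46149209e-04, -4.22066399e-04,
         2.11662213e-04],
       [ 6.00936320e-04, -2.59030287e-01,  9.65869012e-01,
         3.11855142e-02],
       [ 0.00000000e+00,  0.00000000e+00,  0.00000000e+00,
         1.00000000e+00]])}
```

```bash
python3 - <<'E'
import cv2
a=cv2.imread("pics/side0.png");b=cv2.imread("pics/top0.png")
cv2.imwrite("pics/side_c.png",cv2.resize(a[80:380,180:560],None,fx=2,fy=2)[:600,:780]);
cv2.imwrite("pics/top_c.png",cv2.resize(b[100:400,40:430],None,fx=2,fy=2))
E
```

```text
(no output)
```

View pics/side_c.png

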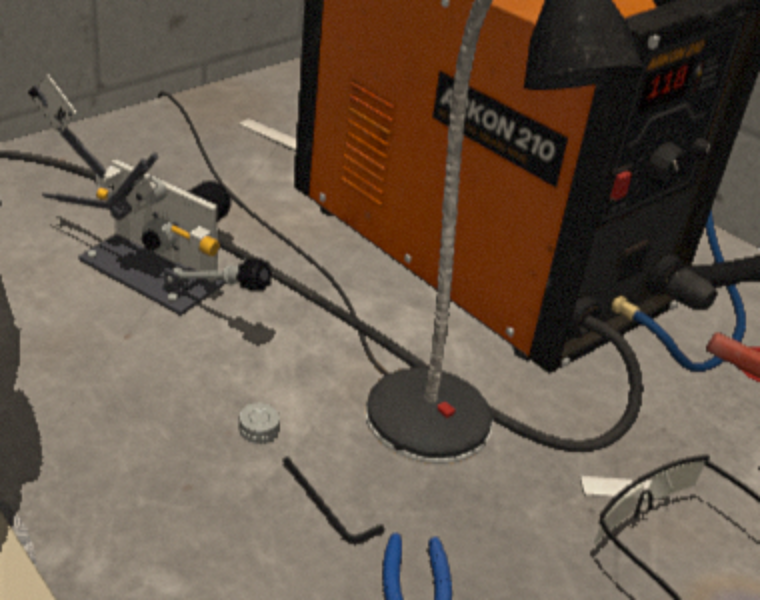

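View pics/top_c.png

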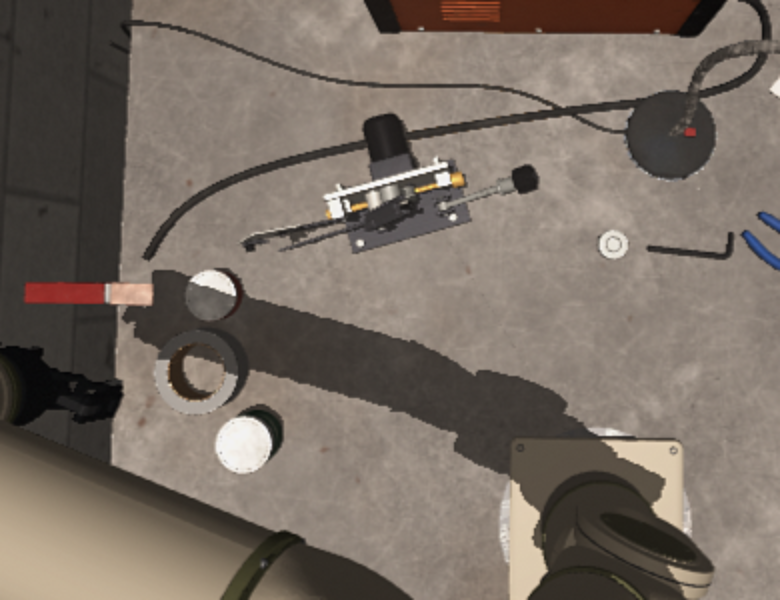

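Emit:
{"name": "arm_command", "arguments": {
  "plan": [
    {"dp": [-31, -27, -6]},
    {"dp": [-31, -27, -6]},
    {"dp": [-31, -27, -6]},
    {"dp": [-31, -27, 0]},
    {"dp": [-31, -27, 0]}
  ]
}}

```text
invalid input at $.plan[0]: expected keys dp, spin
```

Emit:
{"name": "arm_command", "arguments": {
  "plan": [
    {"dp": [-31, -27, 0]},
    {"dp": [-31, -27, 0]},
    {"dp": [-31, -27, 0]},
    {"dp": [-31, -27, 0]},
    {"dp": [-31, -27, 0]}
  ]
}}

```text
invalid input at $.plan[0]: expected keys dp, spin
```

Emit:
{"name": "arm_command", "arguments": {
  "plan": [
    {"dp": [0, 0, 0], "spin": 0.14},
    {"dp": [0, 0, 0], "spin": 0.14},
    {"dp": [0, 0, 0], "spin": 0.14},
    {"dp": [0, 0, 0], "spin": 0.14},
    {"dp": [0, 0, 0], "spin": 0.14}
  ],
  "grip": 1
}}

```text
clock: 1.5
position: [0.2212, 0.5846, 0.4047]
ee_rot: [0.509, 0.861, 0.0, -0.0]
ft_force: [-1.0, -0.8, 0.5]
grip_width: 0.148
grasp_force: 0.0
```

Emit:
{"name": "arm_command", "arguments": {
  "plan": [
    {"dp": [0, 0, 0], "spin": 0.14},
    {"dp": [0, 0, 0], "spin": 0.12},
    {"dp": [0, 0, 0]},
    {"dp": [0, 0, 0]},
    {"dp": [0, 0, 0]}
  ]
}}

```text
invalid input at $.plan[2]: expected keys dp, spin
```

```bash
cat > h.py <<'E'
from workcell import manip, viewer, finder
import cv2,numpy as np
from scipy.spatial.transform import Rotation as Rn
def tool():
    o=manip.get_obs();return np.array(o["position"]),Rn.from_quat(o["ee_rot"]).as_matrix(),o
def ray(cam,uv,pose=None):
    p=viewer.camera_params(cam);f=210/np.tan(np.radians(p["vertical_fov"])/2)
    d=np.array([uv[0]-p["cx"],uv[1]-p["cy"]])
    if cam=="wrist":
        P,R=pose;r=np.hypot(*d);a=r/f
        v=np.r_[np.sin(a)*d/max(r,1e-9),np.cos(a)];T=p["T_tool_cam"]
        return P+R@T[:3,3],R@T[:3,:3]@v
    v=np.r_[d/f,1];R=np.array(p["R"]);v=R.T@v
    return -R.T@p["t"],v/np.linalg.norm(v)
def proj(cam,X,pose=None):
    p=viewer.camera_params(cam);f=210/np.tan(np.radians(p["vertical_fov"])/2);X=np.atleast_2d(X)
    if cam=="wrist":
        P,R=pose;T=p["T_tool_cam"];c=((X-P)@R-T[:3,3])@T[:3,:3]
        q=np.hypot(c[:,0],c[:,1]);a=np.arctan2(q,c[:,2]);uv=c[:,:2]/q[:,None]*a[:,None]*f
    else:
        c=X@np.array(p["R"]).T+p["t"];uv=c[:,:2]/c[:,2:]*f
    return uv+[p["cx"],p["cy"]]
def F(pose,X):
    x,y,w=pose;c,s=np.cos(w),np.sin(w);X=np.atleast_2d(X)
    return X@np.array([[c,-s,0],[s,c,0],[0,0,1]]).T+[x,y,0]
E
python3 - <<'E'
from h import *
P,R,o=tool();print(P.round(4),R.round(3).tolist(),np.round(o["joint_pos"],2),o["clock"])
np.savez("w1.npz",P=P,R=R)
im=viewer.camera("wrist");cv2.imwrite("pics/w1.png",im);cv2.imwrite("pics/w1b.png",cv2.resize(im,(800,600),interpolation=cv2.INTER_CUBIC))
for t in ["lever_pad","knob_grip","pointer_tip","set_mark","screw_hinge","pressure_hinge"]:
    print(t,[(np.round(d["position"],4).tolist(),round(d["score"],2)) for d in finder.find_in("wrist",t)[:2]])
E
```

```text
[0.2212 0.5846 0.4047] [[-0.482, 0.876, -0.0], [0.876, 0.482, 0.0], [0.0, 0.0, -1.0]] [-1.31  0.33  0.03  1.46 -0.01  1.35 -0.77] 1.5
lever_pad []
knob_grip []
pointer_tip []
set_mark []
screw_hinge []
pressure_hinge []
```

View pics/w1b.png

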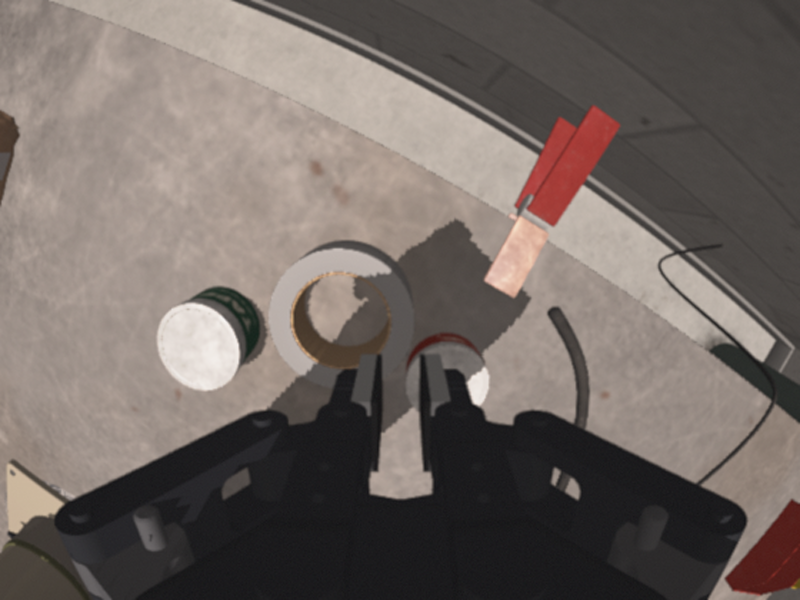

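The picture shows the tins, tape and clamp near the start pose, with the fingers at the bottom centre; the feeder is out of view. Two of the moves were refused because the spin key was missing, so I'm resending them.

Emit:
{"name": "arm_command", "arguments": {
  "plan": [
    {"dp": [-40, 0, -8], "spin": 0},
    {"dp": [-40, 0, -8], "spin": 0},
    {"dp": [-40, 0, -8], "spin": 0},
    {"dp": [-40, 0, 0], "spin": 0},
    {"dp": [-40, 0, 0], "spin": 0}
  ]
}}

```text
clock: 2.35
position: [0.3193, 0.4083, 0.4292]
ee_rot: [0.506, 0.863, 0.001, -0.0]
ft_force: [0.7, 0.4, -0.3]
grip_width: 0.003
grasp_force: 0.0
```

Emit:
{"name": "arm_command", "arguments": {
  "plan": [
    {"dp": [-40, 0, 0], "spin": 0},
    {"dp": [-40, 0, 0], "spin": 0},
    {"dp": [-40, 0, 0], "spin": 0},
    {"dp": [-40, 0, 0], "spin": 0},
    {"dp": [-40, 0, 0], "spin": 0}
  ]
}}

```text
clock: 2.85
position: [0.4167, 0.2336, 0.429]
ee_rot: [0.506, 0.863, 0.0, 0.0]
ft_force: [0.7, 0.8, 0.8]
grip_width: -0.004
grasp_force: 0.0
```

Emit:
{"name": "arm_command", "arguments": {
  "plan": [
    {"dp": [0, 0, 0], "spin": 0.13},
    {"dp": [0, 0, 0], "spin": 0.13},
    {"dp": [0, 0, 0], "spin": 0},
    {"dp": [0, 0, 0], "spin": 0}
  ]
}}

```text
clock: 3.25
position: [0.4161, 0.2353, 0.4288]
ee_rot: [0.612, 0.791, 0.0, 0.0]
ft_force: [0.2, -0.2, 0.6]
grip_width: -0.002
grasp_force: 0.0
```

```bash
python3 - <<'E'
from h import *
P,R,o=tool();print(P.round(4),R.round(3).tolist(),np.round(o["joint_pos"],2),o["clock"])
np.savez("w1.npz",P=P,R=R)
im=viewer.camera("wrist");cv2.imwrite("pics/w2.png",im);cv2.imwrite("pics/w2b.png",cv2.resize(im,(800,600),interpolation=cv2.INTER_CUBIC))
for t in ["lever_pad","knob_grip","pointer_tip","set_mark","screw_hinge","pressure_hinge"]:
    print(t,[(np.round(d["position"],4).tolist(),proj("wrist",d["position"],(P,R)).round()[0].tolist(),round(d["score"],2)) for d in finder.find_in("wrist",t)[:2]])
E
```

```text
[0.4161 0.2353 0.4288] [[-0.251, 0.968, 0.0], [0.968, 0.251, 0.0], [0.0, 0.0, -1.0]] [-0.91 -0.02  0.3   1.81  0.01  1.35 -0.36] 3.25
lever_pad [([0.399, 0.2721, 0.1343], [271.0, 157.0], 0.55)]
knob_grip []
pointer_tip [([0.4025, 0.2821, 0.1292], [278.0, 146.0], 0.94)]
set_mark []
screw_hinge [([0.4295, 0.2875, 0.08], [307.0, 145.0], 0.85)]
pressure_hinge [([0.43, 0.2812, 0.0799], [306.0, 151.0], 0.64)]
```

View pics/w2b.png

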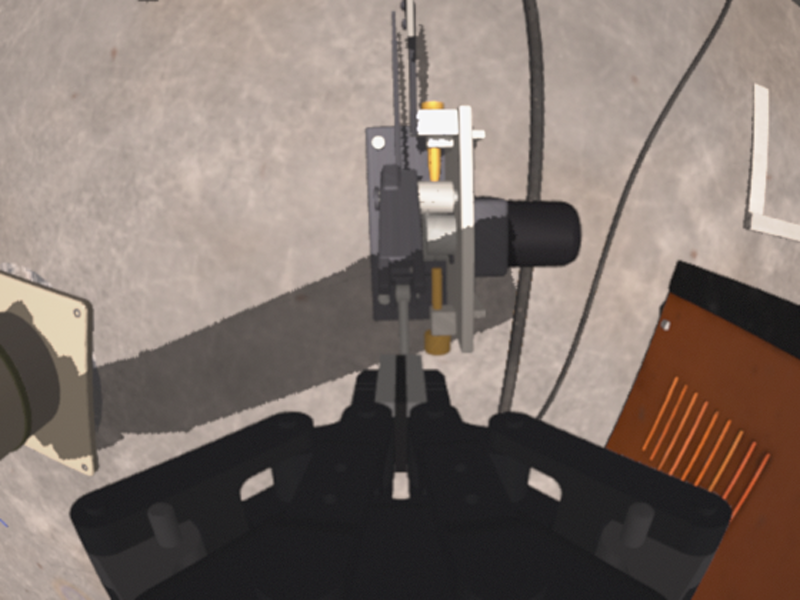

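The wrist picture shows the feeder lined up with the image columns. The foot plate's front edge runs from about (367,128) to (375,320). The lever is at column 400, and the upright plate's top edge runs from (466,106) to (466,350).

```bash
python3 - <<'E'
from h import *
w=np.load("w1.npz");pose=(w["P"],w["R"])
def onz(cam,uv,z):
    o,d=ray(cam,uv,pose);return (o+d*(z-o[2])/d[2])
k=.7
for n,uv,z in [("plateTL",(367,128),.008),("plateBL",(375,320),.008),("upT",(460,106),.112),("upB",(462,350),.112)]:
    print(n,onz("wrist",np.array(uv)*k,z).round(4))
for n,uv,z in [("plate L",(353,252),.008),("plate R",(470,220),.008),("knob",(524,179),.09),("up L",(327,196),.112),("up R",(452,160),.112)]:
    print("top",n,onz("top",np.array(uv)/2+[40,100],z).round(4))
for n,uv,z in [("plate L",(80,256),.008),("plate R",(181,312),.008)]:
    print("side",n,onz("side",np.array(uv)/2+[180,80],z).round(4))
# triangulate knob
def tri(L):
    A=0;b=0
    for c,uv in L:
        o,d=ray(c,uv,pose);M=np.eye(3)-np.outer(d,d);A=A+M;b=b+M@o
    X=np.linalg.solve(A,b);print(X.round(4),[(proj(c,X,pose)[0]-uv).round(1).tolist() for c,uv in L]);return X
tri([("top",np.array((527,179))/2+[40,100]),("side",np.array((255,274))/2+[180,80])])
tri([("top",np.array((250,245))/2+[40,100]),("side",np.array((36,92))/2+[180,80])])
im=cv2.imread("pics/side0.png")[110:245,185:325]
im2=cv2.imread("pics/top0.png")[150:240,150:320]
c=np.zeros((600,800,3),np.uint8)
a=cv2.resize(im,None,fx=2.85,fy=2.85,interpolation=cv2.INTER_CUBIC);b=cv2.resize(im2,None,fx=2.35,fy=2.35,interpolation=cv2.INTER_CUBIC)
c[:a.shape[0],:a.shape[1]]=a;c[:b.shape[0],400:400+b.shape[1]]=b[:, :400]
cv2.imwrite("pics/zoom.png",c)
E
```

```text
plateTL [0.3621 0.3342 0.008 ]
plateBL [0.4088 0.1756 0.008 ]
upT [0.4233 0.3528 0.112 ]
upB [0.467  0.2027 0.112 ]
top plate L [0.3615 0.3345 0.008 ]
top plate R [0.4077 0.1747 0.008 ]
top knob [0.4553 0.1038 0.09  ]
top up L [0.4279 0.3503 0.112 ]
top up R [0.4753 0.1948 0.112 ]
side plate L [0.361  0.3294 0.008 ]
side plate R [0.4065 0.1705 0.008 ]
[0.4558 0.0998 0.0858] [[-0.0, 0.0], [0.0, -0.0]]
[0.3629 0.4205 0.1896] [[0.1, -0.2], [-0.2, -0.0]]
```

View pics/zoom.png

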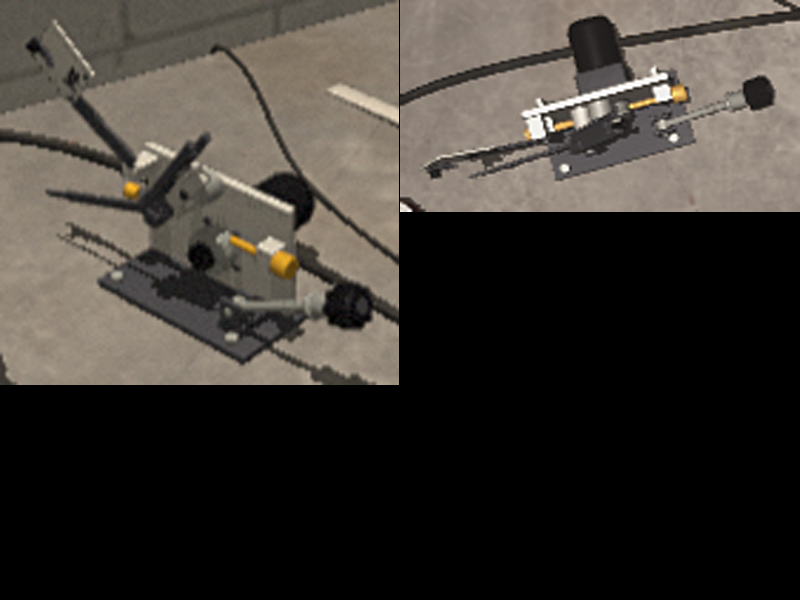

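```bash
python3 - <<'E'
from h import *
w=np.load("w1.npz");pose=(w["P"],w["R"])
yaw=.283;c,s=np.cos(yaw),np.sin(yaw)
xf,yf=.4935,.133
f=(xf*c-yf*s,xf*s+yf*c,yaw);print(f)
th=1.11
H=np.array([-28,30,88]);S=np.array([-28,-50,30])
pts={"H":H,"S":S,"K":S+126*np.array([0,-np.sin(th),np.cos(th)]),"roll":[-20,0,52],"m":[-28,30+151*np.cos(.65),88+151*np.sin(.65)]}
for a in (.6,.9):
    q=a+np.arctan2(23,68);pts[f"pad{a}"]=H+71.8*np.array([0,-np.cos(q),np.sin(q)])
    q=.6-a; pts[f"ptr{a}"]=H+151*np.array([0,np.cos(q),np.sin(q)])
out=np.zeros((600,800,3),np.uint8)
for cam,im,(r0,r1,c0,c1),(oy,ox),k in [("side","side0",(110,245,185,325),(0,0),2.85),("top","top0",(150,240,130,320),(0,400),2.1),("wrist","w2",(0,270,210,420),(200,400),1.45)]:
    A=cv2.imread(f"pics/{im}.png")[r0:r1,c0:c1];A=cv2.resize(A,None,fx=k,fy=k,interpolation=cv2.INTER_CUBIC)
    for n,X in pts.items():
        u=(proj(cam,F(f,np.array(X)/1000),pose)[0]-[c0,r0])*k
        cv2.circle(A,tuple(int(v) for v in u),3,(0,255,0),1);cv2.putText(A,n,(int(u[0])+4,int(u[1])-3),0,.33,(0,0,255),1)
    A=A[:600-oy,:800-ox];out[oy:oy+A.shape[0],ox:ox+A.shape[1]]=A
cv2.imwrite("pics/ov.png",out)
E
```

```text
(np.float64(0.43673098421512885), np.float64(0.26551327165790584), 0.283)
```

View pics/ov.png

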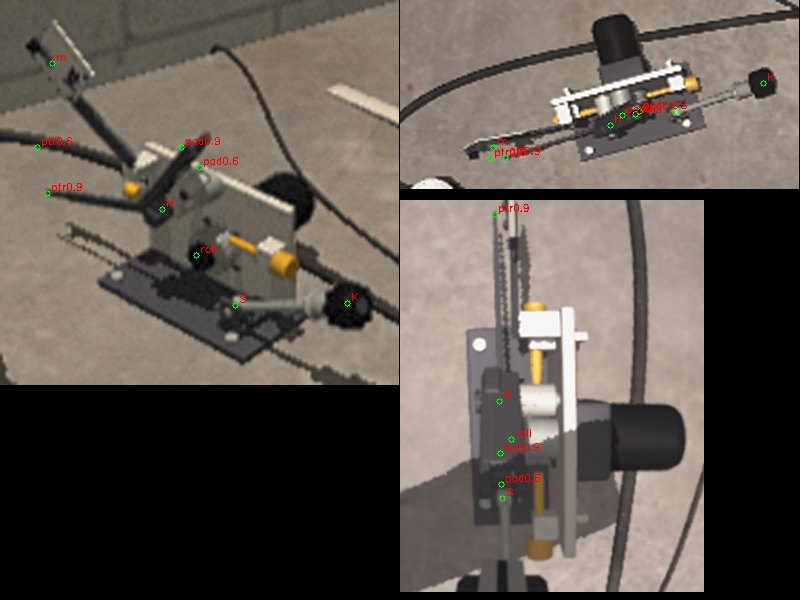

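The overlay matches the pictures, with the arm raised about 0.88 rad. The feeder is at (0.4367, 0.2655) with yaw 0.283. Tool x lies along feeder y and tool y along feeder x.

Emit:
{"name": "arm_command", "arguments": {
  "plan": [
    {"dp": [20, 0, 0], "spin": -0.03},
    {"dp": [21, 0, 0], "spin": 0},
    {"dp": [0, 0, 30], "spin": 0},
    {"dp": [0, 0, 30], "spin": 0},
    {"dp": [0, 0, 26], "spin": 0}
  ]
}}

```text
clock: 4.1
position: [0.4048, 0.2757, 0.3413]
ee_rot: [0.601, 0.799, -0.0, -0.0]
ft_force: [0.5, 0.2, 1.2]
grip_width: -0.001
grasp_force: 0.0
```

Emit:
{"name": "arm_command", "arguments": {
  "plan": [
    {"dp": [0, 0, 0], "spin": 0},
    {"dp": [0, 0, 0], "spin": 0},
    {"dp": [-3.5, 0, 4], "spin": 0},
    {"dp": [-3.5, 0, 4], "spin": 0},
    {"dp": [0, 0, 0], "spin": 0}
  ]
}}

```text
clock: 4.6
position: [0.4076, 0.2675, 0.3349]
ee_rot: [0.602, 0.798, 0.0, 0.0]
ft_force: [-0.5, 0.2, 0.5]
grip_width: 0.004
grasp_force: 0.0
```

```bash
cat >> h.py <<'E'
FD=(.43673,.26551,.283)
def fpos():
    P,R,o=tool();q=(P-[FD[0],FD[1],0])*1000;c,s=np.cos(FD[2]),np.sin(FD[2])
    a=np.array([c*q[0]+s*q[1],-s*q[0]+c*q[1],q[2]])
    print("feeder TCP",a.round(1),"tip z",round(a[2]-173,1),"toolyaw",round(np.arctan2(-R[0,0],R[1,0]),3),"f",np.round(o["ft_force"],1),"t",round(o["clock"],2),"j7",round(o["joint_pos"][6],2),"w",round(o["grip_width"],3),round(o["grasp_force"],1))
    return a
E
python3 -c "
from h import *
fpos()"
```

```text
feeder TCP [-27.4  10.  334.9] tip z 161.9 toolyaw 0.278 f [-0.5  0.2  0.5] t 4.6 j7 -0.37 w 0.004 0.0
```

Emit:
{"name": "arm_command", "arguments": {
  "plan": [
    {"dp": [-6, 0, 4], "spin": 0},
    {"dp": [-6, 0, 4], "spin": 0},
    {"dp": [-6, 0, 5], "spin": 0},
    {"dp": [-6, 0, 5], "spin": 0},
    {"dp": [0, 0, 0], "spin": 0}
  ]
}}

```text
clock: 5.1
position: [0.4141, 0.2438, 0.3158]
ee_rot: [0.603, 0.798, -0.001, -0.0]
ft_force: [0.0, -0.7, -0.2]
grip_width: -0.001
grasp_force: 0.0
```

Emit:
{"name": "arm_command", "arguments": {
  "plan": [
    {"dp": [-5, 0, 6], "spin": 0},
    {"dp": [-5, 0, 6], "spin": 0},
    {"dp": [-3, 0, 5], "spin": 0},
    {"dp": [-2, 0, 5], "spin": 0},
    {"dp": [0, 0, 0], "spin": 0}
  ]
}}

```text
clock: 5.6
position: [0.4179, 0.2303, 0.2938]
ee_rot: [0.602, 0.798, -0.001, -0.0]
ft_force: [0.2, -0.2, 0.3]
grip_width: 0.001
grasp_force: 0.0
```

```bash
python3 -c "
from h import *
fpos()
for t in ['lever_pad','pointer_tip']:
  viewer.camera('side');print(t,[(np.round(d['position'],4).tolist(),round(d['score'],2)) for d in finder.find_in('side',t)[:2]])"
```

```text
feeder TCP [-27.9 -28.5 293.8] tip z 120.8 toolyaw 0.279 f [ 0.2 -0.2  0.3] t 5.6 j7 -0.29 w 0.001 0.0
lever_pad [([0.3941, 0.2762, 0.112], 0.65)]
pointer_tip [([0.3991, 0.2772, 0.1155], 0.61)]
```

```bash
python3 -c "
from h import *
im=viewer.camera('side');a=cv2.resize(im[60:245,185:365],None,fx=2.2,fy=2.2,interpolation=cv2.INTER_CUBIC)
b=cv2.resize(viewer.camera('wrist')[0:290,180:450],None,fx=1.45,fy=1.45)
o=np.zeros((430,800,3),np.uint8);o[:a.shape[0],:a.shape[1]]=a;o[:b.shape[0],400:400+b.shape[1]]=b
cv2.imwrite('pics/p1.png',o)"
```

```text
(no output)
```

View pics/p1.png

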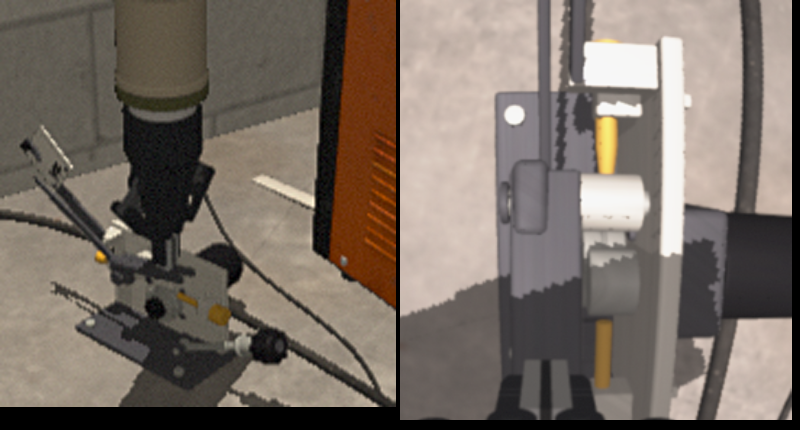

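The side view shows the lever nearly level under the fingertips at about (165,262), and the pointer has risen to near the scale. I'll press the last part slowly.

Emit:
{"name": "arm_command", "arguments": {
  "plan": [
    {"dp": [-3, 0, 2.5], "spin": 0},
    {"dp": [-2, 0, 2.5], "spin": 0},
    {"dp": [-1, 0, 2], "spin": 0},
    {"dp": [0, 0, 0], "spin": 0}
  ]
}}

```text
clock: 6.3
position: [0.4198, 0.2247, 0.2875]
ee_rot: [0.602, 0.798, -0.0, 0.0]
ft_force: [-0.1, 1.8, 1.4]
grip_width: -0.001
grasp_force: 0.6
```

Emit:
{"name": "arm_command", "arguments": {
  "plan": [
    {"dp": [0, 0, 1], "spin": 0},
    {"dp": [0, 0, 1], "spin": 0},
    {"dp": [0, 0, 0], "spin": 0}
  ]
}}

```text
clock: 6.6
position: [0.4199, 0.2245, 0.2856]
ee_rot: [0.602, 0.798, -0.0, 0.0]
ft_force: [1.0, -1.7, 1.7]
grip_width: -0.003
grasp_force: 1.2
```

```bash
python3 -c "
from h import *
fpos()"
```

```text
feeder TCP [-27.6 -34.7 285.6] tip z 112.6 toolyaw 0.279 f [ 1.  -1.7  1.7] t 6.6 j7 -0.27 w -0.003 1.2
```

Emit:
{"name": "arm_command", "arguments": {
  "plan": [
    {"dp": [0, 0, 1], "spin": 0},
    {"dp": [0, 0, 0], "spin": 0}
  ]
}}

```text
clock: 6.8
position: [0.4198, 0.2247, 0.2846]
ee_rot: [0.602, 0.798, -0.0, 0.0]
ft_force: [-0.0, -2.3, 3.1]
grip_width: -0.001
grasp_force: 1.3
```

Emit:
{"name": "arm_command", "arguments": {
  "plan": [
    {"dp": [0, 0, 0.7], "spin": 0},
    {"dp": [0, 0, 0], "spin": 0}
  ]
}}

```text
clock: 7.0
position: [0.4198, 0.2248, 0.284]
ee_rot: [0.602, 0.799, 0.0, 0.0]
ft_force: [0.9, -1.4, 3.6]
grip_width: -0.002
grasp_force: 1.4
```

Emit:
{"name": "arm_command", "arguments": {
  "plan": [
    {"dp": [0, 0, 0.7], "spin": 0},
    {"dp": [0, 0, 0], "spin": 0}
  ]
}}

```text
clock: 7.2
position: [0.4198, 0.2248, 0.2832]
ee_rot: [0.602, 0.799, 0.0, 0.0]
ft_force: [0.6, -2.1, 3.7]
grip_width: -0.003
grasp_force: 1.5
```

Emit:
{"name": "arm_command", "arguments": {
  "plan": [
    {"dp": [0, 0, 0.5], "spin": 0},
    {"dp": [0, 0, 0], "spin": 0}
  ]
}}

```text
clock: 7.4
position: [0.4198, 0.2248, 0.2829]
ee_rot: [0.602, 0.799, 0.0, 0.0]
ft_force: [0.6, -3.9, 5.0]
grip_width: -0.001
grasp_force: 2.4
```

Emit:
{"name": "arm_command", "arguments": {
  "plan": [
    {"dp": [0, 0, 0.6], "spin": 0},
    {"dp": [0, 0, 0], "spin": 0}
  ]
}}

```text
clock: 7.6
position: [0.4199, 0.2247, 0.2824]
ee_rot: [0.602, 0.798, -0.0, 0.0]
ft_force: [-0.4, -3.8, 6.9]
grip_width: -0.002
grasp_force: 3.4
```

Emit:
{"name": "arm_command", "arguments": {
  "plan": [
    {"dp": [0, 0, 0.6], "spin": 0},
    {"dp": [0, 0, 0], "spin": 0}
  ]
}}

```text
clock: 7.8
position: [0.4199, 0.2246, 0.2819]
ee_rot: [0.602, 0.798, 0.0, 0.0]
ft_force: [0.0, -5.2, 8.0]
grip_width: -0.003
grasp_force: 4.4
```

Emit:
{"name": "arm_command", "arguments": {
  "plan": [
    {"dp": [0, 0, 0.5], "spin": 0},
    {"dp": [0, 0, 0], "spin": 0},
    {"dp": [0, 0, 0], "spin": 0},
    {"dp": [0, 0, -2], "spin": 0},
    {"dp": [0, 0, -10], "spin": 0}
  ]
}}

```text
clock: 8.3
position: [0.4191, 0.225, 0.2924]
ee_rot: [0.602, 0.799, -0.001, -0.001]
ft_force: [-0.2, 0.0, 0.1]
grip_width: -0.0
grasp_force: 0.0
```

Emit:
{"name": "arm_command", "arguments": {
  "plan": [
    {"dp": [0, 0, -25], "spin": 0},
    {"dp": [0, 0, -25], "spin": 0},
    {"dp": [-32, 0, 0], "spin": -0.005},
    {"dp": [-32, 0, 0], "spin": 0},
    {"dp": [-32, 0, 0], "spin": 0}
  ]
}}

```text
clock: 8.8
position: [0.4464, 0.1321, 0.3437]
ee_rot: [0.599, 0.8, 0.0, -0.0]
ft_force: [0.0, 0.2, -0.2]
grip_width: -0.002
grasp_force: 0.0
```

Emit:
{"name": "arm_command", "arguments": {
  "plan": [
    {"dp": [-33, 0, 0], "spin": 0},
    {"dp": [0, 0, 0], "spin": 0},
    {"dp": [0, 0, 0], "spin": 0}
  ],
  "grip": -1
}}

```text
clock: 9.1
position: [0.4557, 0.101, 0.3434]
ee_rot: [0.6, 0.8, 0.0, -0.0]
ft_force: [-0.2, 0.6, 0.6]
grip_width: 0.505
grasp_force: 0.0
```

```bash
python3 - <<'E'
from h import *
a=fpos();P,R,o=tool()
for cam in ["side","wrist","top"]:
    im=viewer.camera(cam);cv2.imwrite(f"pics/k_{cam}.png",im)
    for t in ["knob_grip","pointer_tip","set_mark"]:
        for d in finder.find_in(cam,t)[:1]:
            q=np.array(d["position"])-[FD[0],FD[1],0];c,s=np.cos(.283),np.sin(.283)
            print(cam,t,(1000*np.array([c*q[0]+s*q[1],-s*q[0]+c*q[1],q[2]])).round(1),round(d["score"],2))
A=cv2.resize(cv2.imread("pics/k_side.png")[60:245,185:365],None,fx=2.2,fy=2.2,interpolation=cv2.INTER_CUBIC)
B=cv2.resize(cv2.imread("pics/k_wrist.png")[0:290,140:420],None,fx=1.42,fy=1.42)
o=np.zeros((430,800,3),np.uint8);o[:A.shape[0],:A.shape[1]]=A;o[:B.shape[0],400:400+B.shape[1]]=B[:,:400]
cv2.imwrite('pics/p2.png',o)
E
```

```text
feeder TCP [ -27.8 -163.2  343.4] tip z 170.4 toolyaw 0.283 f [-0.2  0.6  0.6] t 9.1 j7 -0.02 w 0.505 0.0
side knob_grip [ -33.6 -164.8   90.7] 0.8
side pointer_tip [-28.6  16.3 109.4] 0.89
side set_mark [-27.3 164.7 188.5] 0.59
wrist knob_grip [ -29.  -156.2   94.6] 0.57
wrist pointer_tip [-24.9 -31.7 107.2] 0.65
wrist set_mark [  1.8 -46.4  80.4] 0.34
top pointer_tip [-24.8  10.2 107.3] 0.7
top set_mark [-26.4 164.  197.3] 0.39
```

View pics/p2.png

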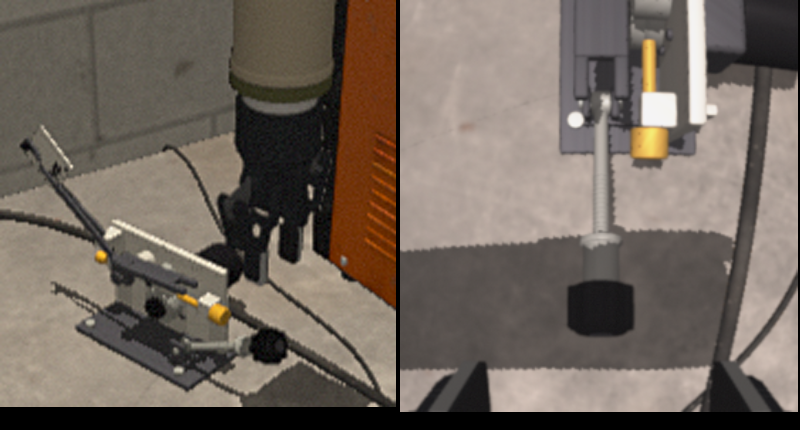

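The side view shows the arm down with the fork exposed, and the knob at (268,346). In the wrist view the knob is centred between the open fingers at column 600. I'll descend and grip it.

Emit:
{"name": "arm_command", "arguments": {
  "plan": [
    {"dp": [-1, 0, 30], "spin": 0},
    {"dp": [0, 0, 30], "spin": 0},
    {"dp": [0, 0, 25], "spin": 0},
    {"dp": [0, 0, 20], "spin": 0},
    {"dp": [0, 0, 0], "spin": 0}
  ]
}}

```text
clock: 10.2
position: [0.455, 0.0997, 0.2359]
ee_rot: [0.6, 0.8, -0.002, -0.001]
ft_force: [0.6, -0.3, -0.4]
grip_width: 0.998
grasp_force: 0.0
```

Emit:
{"name": "arm_command", "arguments": {
  "plan": [
    {"dp": [0, 0, 0], "spin": 0},
    {"dp": [0, 0, 0], "spin": 0},
    {"dp": [0, 0, 0], "spin": 0},
    {"dp": [0, 0, 0], "spin": 0},
    {"dp": [0, 0, 0], "spin": 0}
  ],
  "grip": 1,
  "newtons": 25
}}

```text
clock: 10.7
position: [0.4565, 0.1, 0.2388]
ee_rot: [0.6, 0.8, 0.001, 0.0]
ft_force: [2.7, -0.4, 1.2]
grip_width: 0.414
grasp_force: 26.9
```

```bash
python3 - <<'E'
from h import *
a=fpos()
S=np.array([-28,-50,30])
# arc for TCP offset constant relative to knob
r=np.hypot(a[1]+50,a[2]-152-30);t0=np.arctan2(-(a[1]+50),a[2]-152-30);print("r",r,"th0",t0)
th=np.linspace(t0,0,13);y=-50-127*np.sin(th);z=30+127*np.cos(th)
for i in range(12):print(np.round([y[i+1]-y[i],-(z[i+1]-z[i])],1))
E
```

```text
feeder TCP [ -27.3 -164.4  238.8] tip z 65.8 toolyaw 0.284 f [ 2.7 -0.4  1.2] t 10.7 j7 0.05 w 0.414 26.9
r 127.72395564764197 th0 1.1099558272863703
[  5.7 -10.3]
[ 6.6 -9.7]
[ 7.5 -9. ]
[ 8.3 -8.3]
[ 9.  -7.5]
[ 9.7 -6.6]
[10.3 -5.7]
[10.7 -4.7]
[11.1 -3.7]
[11.4 -2.7]
[11.6 -1.6]
[11.7 -0.5]
```

Emit:
{"name": "arm_command", "arguments": {
  "plan": [
    {"dp": [5.7, 0, -10.3], "spin": 0},
    {"dp": [6.6, 0, -9.7], "spin": 0},
    {"dp": [0, 0, 0], "spin": 0}
  ]
}}

```text
clock: 11.0
position: [0.4528, 0.1122, 0.2592]
ee_rot: [0.6, 0.8, 0.001, 0.0]
ft_force: [3.2, -3.8, 1.4]
grip_width: 0.413
grasp_force: 27.4
```

Emit:
{"name": "arm_command", "arguments": {
  "plan": [
    {"dp": [7.5, 0, -9], "spin": 0},
    {"dp": [8.3, 0, -8.3], "spin": 0},
    {"dp": [9, 0, -7.5], "spin": 0},
    {"dp": [0, 0, 0], "spin": 0}
  ]
}}

```text
clock: 11.4
position: [0.4458, 0.136, 0.2836]
ee_rot: [0.6, 0.8, 0.001, 0.0]
ft_force: [3.6, -2.9, 4.0]
grip_width: 0.416
grasp_force: 27.4
```

```bash
python3 -c "
from h import *
fpos()"
```

```text
feeder TCP [ -27.4 -126.9  283.6] tip z 110.6 toolyaw 0.285 f [ 3.6 -2.9  4. ] t 11.4 j7 -0.07 w 0.416 27.4
```

Emit:
{"name": "arm_command", "arguments": {
  "plan": [
    {"dp": [9.7, 0, -6.6], "spin": 0},
    {"dp": [10.3, 0, -5.7], "spin": 0},
    {"dp": [10.7, 0, -4.7], "spin": 0},
    {"dp": [11.1, 0, -3.7], "spin": 0},
    {"dp": [0, 0, 0], "spin": 0}
  ]
}}

```text
clock: 11.9
position: [0.4341, 0.1762, 0.304]
ee_rot: [0.6, 0.8, 0.0, 0.0]
ft_force: [2.6, -3.0, 6.4]
grip_width: 0.413
grasp_force: 28.1
```

Emit:
{"name": "arm_command", "arguments": {
  "plan": [
    {"dp": [11.4, 0, -2.7], "spin": 0},
    {"dp": [11.6, 0, -1.6], "spin": 0},
    {"dp": [0, 0, 0], "spin": 0}
  ]
}}

```text
clock: 12.2
position: [0.4276, 0.1984, 0.3081]
ee_rot: [0.599, 0.8, 0.001, 0.0]
ft_force: [2.0, -0.9, 6.2]
grip_width: 0.412
grasp_force: 28.8
```

```bash
python3 -c "
from h import *
fpos()"
```

```text
feeder TCP [-27.5 -61.9 308.1] tip z 135.1 toolyaw 0.285 f [ 2.  -0.9  6.2] t 12.2 j7 -0.22 w 0.412 28.8
```

Emit:
{"name": "arm_command", "arguments": {
  "plan": [
    {"dp": [9, 0, -1], "spin": 0},
    {"dp": [0, 0, 0], "spin": 0}
  ]
}}

```text
clock: 12.4
position: [0.4252, 0.2066, 0.3089]
ee_rot: [0.6, 0.8, 0.0, 0.0]
ft_force: [4.0, -0.5, 4.0]
grip_width: 0.417
grasp_force: 28.7
```

Emit:
{"name": "arm_command", "arguments": {
  "plan": [
    {"dp": [3, 0, 0], "spin": 0},
    {"dp": [0, 0, 0], "spin": 0}
  ]
}}

```text
clock: 12.6
position: [0.4244, 0.2089, 0.3089]
ee_rot: [0.6, 0.8, 0.0, 0.0]
ft_force: [5.0, -1.9, 3.5]
grip_width: 0.415
grasp_force: 28.9
```

Emit:
{"name": "arm_command", "arguments": {
  "plan": [
    {"dp": [2, 0, 0], "spin": 0},
    {"dp": [0, 0, 0], "spin": 0}
  ]
}}

```text
clock: 12.8
position: [0.4239, 0.2109, 0.3089]
ee_rot: [0.6, 0.8, 0.0, 0.0]
ft_force: [5.1, -1.7, 4.2]
grip_width: 0.414
grasp_force: 28.9
```

```bash
python3 -c "
from h import *
fpos()"
```

```text
feeder TCP [-27.6 -48.9 308.9] tip z 135.9 toolyaw 0.284 f [ 5.1 -1.7  4.2] t 12.8 j7 -0.25 w 0.414 28.9
```

Not at the stop yet; I'll push on until the resistance builds.

Emit:
{"name": "arm_command", "arguments": {
  "plan": [
    {"dp": [2, 0, 0], "spin": 0},
    {"dp": [0, 0, 0], "spin": 0}
  ]
}}

```text
clock: 13.0
position: [0.4233, 0.2129, 0.3089]
ee_rot: [0.6, 0.8, 0.0, 0.0]
ft_force: [4.3, -1.1, 2.8]
grip_width: 0.412
grasp_force: 28.9
```

Emit:
{"name": "arm_command", "arguments": {
  "plan": [
    {"dp": [2, 0, 0], "spin": 0},
    {"dp": [0, 0, 0], "spin": 0}
  ]
}}

```text
clock: 13.2
position: [0.4227, 0.2148, 0.3089]
ee_rot: [0.6, 0.8, 0.0, 0.0]
ft_force: [5.2, -1.2, 3.0]
grip_width: 0.414
grasp_force: 28.9
```

```bash
python3 - <<'E'
from h import *
a=fpos()
A=cv2.resize(viewer.camera("side")[60:245,185:365],None,fx=2.2,fy=2.2,interpolation=cv2.INTER_CUBIC)
B=cv2.resize(viewer.camera("wrist")[60:320,140:420],None,fx=1.42,fy=1.42)
o=np.zeros((430,800,3),np.uint8);o[:A.shape[0],:A.shape[1]]=A;o[:B.shape[0],400:400+B.shape[1]]=B[:,:400]
cv2.imwrite('pics/p3.png',o)
E
```

```text
feeder TCP [-27.7 -44.7 308.9] tip z 135.9 toolyaw 0.284 f [ 5.2 -1.2  3. ] t 13.2 j7 -0.26 w 0.414 28.9
```

View pics/p3.png

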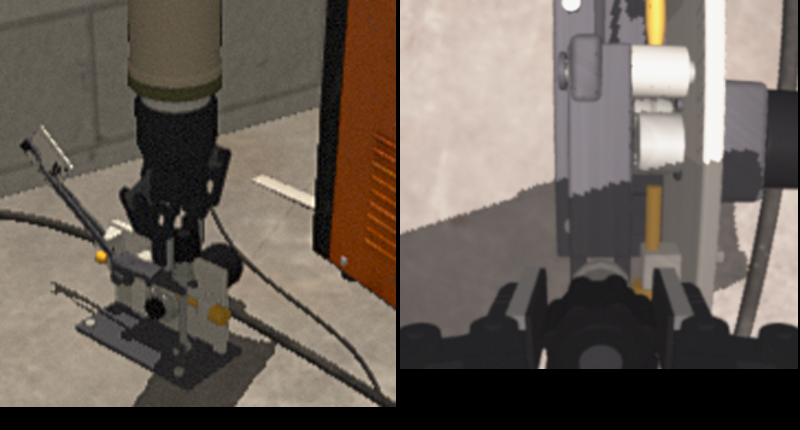

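```bash
python3 - <<'E'
from h import *
P,R,o=tool()
c,s=np.cos(.283),np.sin(.283)
for z in (.165,.170,.174):
    O,d=ray("wrist",(283,313.5),(P,R));X=O+d*(z-O[2])/d[2];q=X-[FD[0],FD[1],0];print(z,(1000*np.array([c*q[0]+s*q[1],-s*q[0]+c*q[1]])).round(1))
print(finder.find_in("wrist","knob_grip")[:1])
E
```

```text
0.165 [-26.1 -52.6]
0.17 [-26.2 -49.4]
0.174 [-26.2 -46.7]
[{'position': [0.4242, 0.2159, 0.1642], 'score': 0.87}]
```

Emit:
{"name": "arm_command", "arguments": {
  "plan": [
    {"dp": [2, 0, 0], "spin": 0},
    {"dp": [0, 0, 0], "spin": 0}
  ]
}}

```text
clock: 13.55
position: [0.4221, 0.2166, 0.3088]
ee_rot: [0.6, 0.8, 0.0, 0.0]
ft_force: [4.1, -2.1, 1.8]
grip_width: 0.409
grasp_force: 29.0
```

Emit:
{"name": "arm_command", "arguments": {
  "plan": [
    {"dp": [2, 0, 0], "spin": 0},
    {"dp": [0, 0, 0], "spin": 0}
  ]
}}

```text
clock: 13.75
position: [0.422, 0.2173, 0.3087]
ee_rot: [0.601, 0.8, -0.001, 0.001]
ft_force: [6.4, -8.2, 3.6]
grip_width: 0.412
grasp_force: 29.1
```

Emit:
{"name": "arm_command", "arguments": {
  "plan": [
    {"dp": [1, 0, 0], "spin": 0},
    {"dp": [0, 0, 0], "spin": 0},
    {"dp": [0, 0, 0], "spin": 0}
  ]
}}

```text
clock: 14.05
position: [0.422, 0.2176, 0.3087]
ee_rot: [0.601, 0.799, -0.001, 0.001]
ft_force: [6.8, -11.6, 3.6]
grip_width: 0.41
grasp_force: 29.1
```

Emit:
{"name": "arm_command", "arguments": {
  "plan": [
    {"dp": [0, 0, 0], "spin": 0},
    {"dp": [0, 0, 0], "spin": 0},
    {"dp": [0, 0, 0], "spin": 0},
    {"dp": [0, 0, -25], "spin": 0},
    {"dp": [0, 0, -25], "spin": 0}
  ],
  "grip": -1
}}

```text
clock: 14.55
position: [0.4204, 0.2201, 0.3588]
ee_rot: [0.6, 0.8, -0.001, -0.001]
ft_force: [-0.6, 0.9, 0.4]
grip_width: 1.001
grasp_force: 0.0
```

Emit:
{"name": "arm_command", "arguments": {
  "plan": [
    {"dp": [0, 0, -25], "spin": 0},
    {"dp": [0, 0, 0], "spin": 0},
    {"dp": [0, 0, 0], "spin": 0}
  ]
}}

```text
clock: 14.85
position: [0.4208, 0.2202, 0.3838]
ee_rot: [0.6, 0.8, 0.0, -0.0]
ft_force: [0.4, -0.5, -0.2]
grip_width: 1.003
grasp_force: 0.0
```

```bash
python3 - <<'E'
from h import *
a=fpos();P,R,o=tool();np.savez("w4.npz",P=P,R=R)
im=viewer.camera("wrist");cv2.imwrite("pics/w4.png",im)
print(finder.find_in("wrist","knob_grip")[:1])
A=cv2.resize(viewer.camera("side")[60:245,185:365],None,fx=2.2,fy=2.2,interpolation=cv2.INTER_CUBIC)
B=cv2.resize(im[100:400,190:390],None,fx=2,fy=2)
o=np.zeros((600,800,3),np.uint8);o[:A.shape[0],:A.shape[1]]=A;o[:B.shape[0],400:400+B.shape[1]]=B[:,:400]
cv2.imwrite('pics/p4.png',o)
E
```

```text
feeder TCP [-28.  -39.1 383.8] tip z 210.8 toolyaw 0.285 f [ 0.4 -0.5 -0.2] t 14.85 j7 -0.29 w 1.003 0.0
[{'position': [0.4234, 0.2144, 0.1641], 'score': 0.96}]
```

View pics/p4.png

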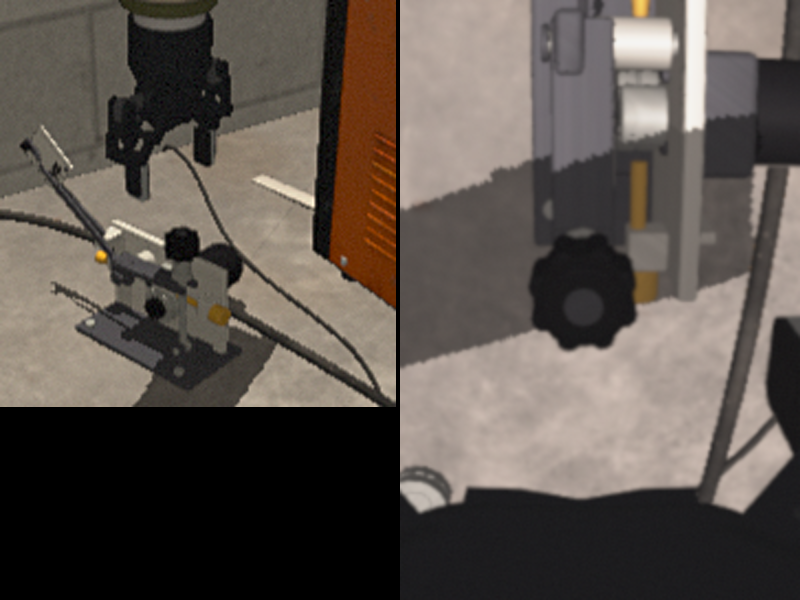

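The wrist view shows the knob standing upright in the fork, with its cap centre at crop pixel (583,306), which is (281.5,253) in the full picture. The side view agrees: the rod is upright and the arm is down. I'll spin back to gain turning range, then measure the knob again from the other side.

Emit:
{"name": "arm_command", "arguments": {
  "plan": [
    {"dp": [0, 0, 0], "spin": -0.145},
    {"dp": [0, 0, 0], "spin": -0.145},
    {"dp": [0, 0, 0], "spin": -0.145},
    {"dp": [0, 0, 0], "spin": -0.145},
    {"dp": [0, 0, 0], "spin": -0.145}
  ]
}}

```text
clock: 15.5
position: [0.4208, 0.2199, 0.383]
ee_rot: [0.274, 0.962, -0.001, -0.001]
ft_force: [0.1, 0.5, -0.0]
grip_width: 1.002
grasp_force: 0.0
```

Emit:
{"name": "arm_command", "arguments": {
  "plan": [
    {"dp": [0, 0, 0], "spin": -0.145},
    {"dp": [0, 0, 0], "spin": -0.145},
    {"dp": [0, 0, 0], "spin": -0.145},
    {"dp": [0, 0, 0], "spin": -0.145},
    {"dp": [0, 0, 0], "spin": -0.145}
  ]
}}

```text
clock: 16.0
position: [0.4208, 0.2199, 0.383]
ee_rot: [-0.085, 0.996, -0.0, -0.001]
ft_force: [0.2, 0.7, 0.4]
grip_width: 0.999
grasp_force: 0.0
```

Emit:
{"name": "arm_command", "arguments": {
  "plan": [
    {"dp": [0, 0, 0], "spin": -0.145},
    {"dp": [0, 0, 0], "spin": -0.145},
    {"dp": [0, 0, 0], "spin": -0.145},
    {"dp": [0, 0, 0], "spin": -0.145},
    {"dp": [0, 0, 0], "spin": -0.145}
  ]
}}

```text
clock: 16.5
position: [0.4208, 0.2199, 0.3829]
ee_rot: [-0.432, 0.902, -0.0, -0.001]
ft_force: [-0.3, 0.4, 0.0]
grip_width: 1.0
grasp_force: 0.0
```

Emit:
{"name": "arm_command", "arguments": {
  "plan": [
    {"dp": [0, 0, 0], "spin": -0.145},
    {"dp": [0, 0, 0], "spin": -0.145},
    {"dp": [0, 0, 0], "spin": -0.145},
    {"dp": [0, 0, 0], "spin": 0},
    {"dp": [0, 0, 0], "spin": 0}
  ]
}}

```text
clock: 17.0
position: [0.4209, 0.2199, 0.3833]
ee_rot: [-0.613, 0.79, 0.0, -0.001]
ft_force: [-0.8, 0.4, -0.2]
grip_width: 0.999
grasp_force: 0.0
```

```bash
python3 - <<'E'
from h import *
a=fpos();P,R,o=tool();w=np.load("w4.npz");print(P)
im=viewer.camera("wrist");cv2.imwrite("pics/w5.png",im)
n=[np.array([0.4234,0.2144,0.1641])]+[np.array(d["position"]) for d in finder.find_in("wrist","knob_grip")[:1]]
print(n)
# dark-blob silhouettes of knob: centroid near projected knob
for f,pose,X in [("w4",(w["P"],w["R"]),n[0]),("w5",(P,R),n[-1])]:
    I=cv2.imread(f"pics/{f}.png");g=cv2.cvtColor(I,cv2.COLOR_BGR2GRAY);u=proj("wrist",X,pose)[0]
    for th in (28,36,44):
        m=(g<th).astype(np.uint8);k,l,st,ce=cv2.connectedComponentsWithStats(cv2.morphologyEx(m,cv2.MORPH_CLOSE,np.ones((9,9))))
        i=l[int(u[1]),int(u[0])]
        if not i: continue
        for z in (.160,.169):
            O,d=ray("wrist",ce[i],pose);Y=O+d*(z-O[2])/d[2]
            print(f,th,u.round(),ce[i].round(1),st[i],z,Y.round(4))
for z in (.160,.169):
    O,d=ray("wrist",(281.5,253),(w["P"],w["R"]));print("cap",(O+d*(z-O[2])/d[2]).round(4))
E
```

```text
feeder TCP [-27.9 -39.4 383.3] tip z 210.3 toolyaw 2.89 f [-0.8  0.4 -0.2] t 17.0 j7 2.31 w 0.999 0.0
[0.42089278 0.219886   0.38332908]
[array([0.4234, 0.2144, 0.1641]), array([0.4209, 0.2105, 0.1657])]
w4 36 [282. 244.] [281.  244.1] [ 255  217   52   57 2023] 0.16 [0.4234 0.2128 0.16  ]
w4 36 [282. 244.] [281.  244.1] [ 255  217   52   57 2023] 0.169 [0.4224 0.2161 0.169 ]
w4 44 [282. 244.] [280.9 244. ] [ 255  216   52   58 2100] 0.16 [0.4233 0.2129 0.16  ]
w4 44 [282. 244.] [280.9 244. ] [ 255  216   52   58 2100] 0.169 [0.4223 0.2162 0.169 ]
cap [0.4254 0.2071 0.16  ]
cap [0.4243 0.2106 0.169 ]
```

```bash
python3 - <<'E'
from h import *
P,R,o=tool();w=np.load("w4.npz")
for f,pose,X in [("w4",(w["P"],w["R"]),[.424,.2112,.170]),("w5",(P,R),[.4225,.2108,.170])]:
    g=cv2.cvtColor(cv2.imread(f"pics/{f}.png"),cv2.COLOR_BGR2GRAY);u=proj("wrist",X,pose)[0].round().astype(int);print(f,u)
    x0,y0=u-[36,36];print("cols",list(range(x0,x0+72,3)))
    for y in range(y0,y0+72,3):print(y," ".join("%3d"%v for v in g[y,x0:x0+72:3]))
E
```

```text
w4 [281 253]
cols [245, 248, 251, 254, 257, 260, 263, 266, 269, 272, 275, 278, 281, 284, 287, 290, 293, 296, 299, 302, 305, 308, 311, 314]
217  83  84  85  84  58  53  51  48  43  39  74  89  83  71  33  29  44  47  52  64 107 113 116 114
220  83  83  84  82  61  52  51  44  22  20  19  25  23  20  25  23  31  48  51  64 111 117 118 121
223  83  82  84  82  78  71  76  48  21  24  21  24  25  20  20  24  21  44  74  78 112 116 116 116
226  83  83  84  84  85  85  74  19  25  26  22  21  22  22  27  28  22  22  47  66 116 118 115 116
229  84  86  85  84  78  39  26  24  27  27  26  25  26  25  25  25  27  21  22  20  84 121 118 117
232  86  85  84  86  39  22  25  26  26  23  26  24  24  25  24  25  26  24  22  23  51 118 120 119
235  84  84  84  83  24  20  23  22  25  25  28  27  27  30  27  26  25  25  25  22  28 100 103 104
238  86  88  85  77  23  26  26  25  26  25  29  27  26  25  25  25  26  21  25  29  21  88 100  94
241  86  88  86  63  29  24  24  26  24  26  25  25  27  25  24  26  24  24  24  24  25  80  97  96
244  84  85  85  55  25  23  27  24  27  25  26  32  41  35  
[... 3277 characters left out ...]

239 117  87  84  86  86  30  23  24  27  25  28  28  27  26  27  27  24  28  31  81  99  98 103 102
242 122 107  86  85  86  40  25  23  22  25  25  22  24  21  26  30  45  54  62  99  99  99  99 104
245 121 121  93  85  86  81  42  37  57  53  30  25  22  24  44  66  50  79  97  99  98  97  98 101
248 120 121 117  87  84  87  85  85  82  81  82  70  35  67 142 113  58  97  97  97  97  98  97  98
251 113 120 122 109  87  87  86  87  84  86  91  91 116 168 161 171  83  94  96  96  97  97  98  96
254  72 118 120 122  95  87  85  86  85  91  94 125 161 189 192 200 155  81  96  97  96  98  99  96
257  51 103 119 121 118  88  84  86  85  95 105 182 197 210 213 216 217  99  88  95  96  98  96  98
```

```bash
python3 - <<'E'
from h import *
P,R,o=tool();w=np.load("w4.npz")
A=0;b=0;L=[((281.7,253.4),(w["P"],w["R"])),((270.5,224.3),(P,R))]
for uv,p in L:
    O,d=ray("wrist",uv,p);M=np.eye(3)-np.outer(d,d);A=A+M;b=b+M@O
X=np.linalg.solve(A,b);print("cap",X.round(4),[(proj("wrist",X,p)[0]-uv).round(1) for uv,p in L])
for z in (.166,.170,.174):
    Y=[ (lambda O,d:O+d*(z-O[2])/d[2])(*ray("wrist",uv,p))[:2] for uv,p in L];print(z,np.round(Y,4).tolist())
d=X-P;print("tool delta mm",(R.T@d*1000).round(1))
E
```

```text
cap [0.4245 0.2105 0.1692] [array([-0., -0.]), array([-0.,  0.])]
0.166 [[0.4249, 0.2092], [0.4248, 0.2114]]
0.17 [[0.4244, 0.2108], [0.4244, 0.2102]]
0.174 [[0.4239, 0.2124], [0.4239, 0.209]]
tool delta mm [  8.2  -5.8 214.4]
```

The knob's cap is at (0.4245, 0.2105, 0.169), which is upright within tolerance. Before turning, I'll look at the pointer and index from near, with the gripper shut.

Emit:
{"name": "arm_command", "arguments": {
  "plan": [
    {"dp": [17, 29, 0], "spin": 0},
    {"dp": [17, 29, 0], "spin": 0},
    {"dp": [-35, 21, 0], "spin": 0},
    {"dp": [-35, 21, 0], "spin": 0},
    {"dp": [-35, 21, 0], "spin": 0}
  ],
  "grip": 1
}}

```text
clock: 17.6
position: [0.3204, 0.3195, 0.3842]
ee_rot: [-0.613, 0.79, 0.0, 0.001]
ft_force: [0.1, -0.3, 0.7]
grip_width: 0.144
grasp_force: 0.0
```

Emit:
{"name": "arm_command", "arguments": {
  "plan": [
    {"dp": [-35, 21, 0], "spin": 0},
    {"dp": [-35, 21, 0], "spin": 0},
    {"dp": [-35, 21, 20], "spin": 0},
    {"dp": [0, 0, 0], "spin": 0},
    {"dp": [0, 0, 0], "spin": 0}
  ]
}}

```text
clock: 18.1
position: [0.2853, 0.436, 0.363]
ee_rot: [-0.614, 0.789, -0.001, -0.001]
ft_force: [0.5, 0.4, 0.4]
grip_width: -0.0
grasp_force: 0.0
```

```bash
cat >> h.py <<'E'
H=np.array([-28,30,88.])
def arcpt(phi,r=151):return F(FD,(H+r*np.array([0,np.cos(phi),np.sin(phi)]))/1000)[0]
E
python3 - <<'E'
from h import *
a=fpos();P,R,o=tool();np.savez("w6.npz",P=P,R=R)
im=viewer.camera("wrist");cv2.imwrite("pics/w6.png",im)
for t in ["set_mark","pointer_tip"]:print(t,[(np.round(d["position"],4),proj("wrist",d["position"],(P,R))[0].round(),round(d["score"],2)) for d in finder.find_in("wrist",t)[:2]])
for phi,r in [(.6,151),(.65,151),(.6,100),(.65,174),(.8,151),(.5,151)]:print(phi,r,proj("wrist",arcpt(phi,r),(P,R))[0].round(1))
u=proj("wrist",arcpt(.63),(P,R))[0].round().astype(int)
g=cv2.cvtColor(im,cv2.COLOR_BGR2GRAY)
x0,y0=u-[40,40];print("cols",x0,"step2..")
for y in range(y0,y0+80,2):print(y," ".join("%3d"%v for v in g[y,x0:x0+80:2]))
E
```

```text
feeder TCP [-97.8 206.  363. ] tip z 190.0 toolyaw 2.894 f [0.5 0.4 0.4] t 18.1 j7 1.82 w -0.0 0.0
set_mark [(array([0.3646, 0.417 , 0.1947]), array([120., 268.]), 0.61)]
pointer_tip [(array([0.3967, 0.2921, 0.1042]), array([94., 77.]), 0.72)]
0.6 151 [126.2 235.7]
0.65 151 [117.1 232.6]
0.6 100 [111.  165.8]
0.65 174 [125.5 270.7]
0.8 151 [ 86.1 218.2]
0.5 151 [142.6 239.6]
cols 81 step2..
194  98  86  76 103 105 103 103 105 125 163 175 178 161  60  56  62  84  87  53  55  58 103 178 174 171 171 172 173 175 176 174 173 177 178 175 174 177 182 183 182
196 103 105 103 108 105 106 103 102 105 107 122 160 168  82  54  47  82  91  55  45  42  67 170 176 174 172 171 174 176 176 175 176 179 179 178 179 181 181 177 179
198 103 104 104 108 106 104 103 100  98  83  80 100 117  81  56  51  66  93  65  43  44  47 143 177 173 172 174 173 172 173 173 174 175 178 181 182 183 181 175 174
200 103 104 102 107 107 100  99  91  94  87  68  99 102 102  93  72  62  92  78  47  44  46 116 176 177 178 179 174 173 172 171 171 173 180 182 182 181 180 175 172
202 104 104 102 108 107  63  79  83  93  87  63 10
[... 5153 characters left out ...]
  20  37 140 172 177 174 169 170 174 175 173
266 104 102 103 103 102  98  92 103 107 106 104 105 103 102 105 103 104 106  73  55  53  31  26  28  27  30  25  23  21  22  21  72 150 176 171 168 170 173 174 172
268 111 101 102 101 103 102  94 104 108 106 104 105 103 102 104 104 104 105  86  54  54  30  29  25  27  29  26  25  22  22  24  47  82 159 170 167 169 171 172 173
270 116 101 102 102 102 101 101 104 108 107 103 104  99 103 103 103 104 103  90  57  54  34  27  28  25  29  29  25  24  23  23  29  45  93 163 170 169 171 172 174
272 129 102 102 102 100  95 102 105 106 107 105  96  99 102 102 105 100  92  89  60  56  40  26  28  27  28  29  25  23  24  23  25  57  46 105 170 170 173 174 177
```

Read from the pixel values, the pointer tip is at about (128,235) and the index tip at about (122.5,235). That puts the gap at about 4.6 mm, or roughly 0.9 rad of loaded turning. Back to the knob.

Emit:
{"name": "arm_command", "arguments": {
  "plan": [
    {"dp": [35, -21, -20], "spin": 0},
    {"dp": [35, -21, 0], "spin": 0},
    {"dp": [35, -21, 0], "spin": 0},
    {"dp": [35, -21, 0], "spin": 0},
    {"dp": [35, -21, 0], "spin": 0}
  ]
}}

```text
clock: 18.75
position: [0.3452, 0.2375, 0.3846]
ee_rot: [-0.613, 0.79, 0.0, 0.001]
ft_force: [0.9, -0.5, -0.5]
grip_width: -0.002
grasp_force: 0.0
```

Emit:
{"name": "arm_command", "arguments": {
  "plan": [
    {"dp": [35, -21, 0], "spin": 0},
    {"dp": [-12, -32, 0], "spin": 0},
    {"dp": [-13, -32, 0], "spin": 0},
    {"dp": [0, 0, 0], "spin": 0},
    {"dp": [0, 0, 0], "spin": 0}
  ],
  "grip": -1
}}

```text
clock: 19.25
position: [0.425, 0.2087, 0.3841]
ee_rot: [-0.613, 0.79, 0.0, 0.0]
ft_force: [-0.6, 0.7, -0.9]
grip_width: 0.848
grasp_force: 0.0
```

```bash
python3 - <<'E'
from h import *
fpos();P,R,o=tool();print((R.T@(np.array([.4245,.2105,.157])-P)*1000).round(1))
E
```

```text
feeder TCP [-27.2 -51.2 384.1] tip z 211.1 toolyaw 2.891 f [-0.6  0.7 -0.9] t 19.25 j7 2.34 w 0.848 0.0
[ -1.6   0.9 227.1]
```

Emit:
{"name": "arm_command", "arguments": {
  "plan": [
    {"dp": [-1.6, 0.9, 25], "spin": 0},
    {"dp": [0, 0, 25], "spin": 0},
    {"dp": [0, 0, 24], "spin": 0},
    {"dp": [0, 0, 0], "spin": 0}
  ]
}}

```text
clock: 19.65
position: [0.4225, 0.2107, 0.3078]
ee_rot: [-0.614, 0.789, 0.0, -0.002]
ft_force: [0.3, 0.1, -0.6]
grip_width: 0.999
grasp_force: 0.0
```

Emit:
{"name": "arm_command", "arguments": {
  "plan": [
    {"dp": [0, 0, 0], "spin": 0},
    {"dp": [0, 0, 0], "spin": 0},
    {"dp": [0, 0, 0], "spin": 0},
    {"dp": [0, 0, 0], "spin": 0},
    {"dp": [0, 0, 0], "spin": 0}
  ],
  "grip": 1,
  "newtons": 40
}}

```text
clock: 20.15
position: [0.4245, 0.2116, 0.311]
ee_rot: [-0.614, 0.789, 0.0, 0.001]
ft_force: [-0.9, -0.6, 6.7]
grip_width: 0.409
grasp_force: 39.3
```

```bash
python3 - <<'E'
from h import *
fpos();print(np.round(tool()[2]["torque"],2))
cv2.imwrite("pics/s_ref.png",viewer.camera("side"))
print([proj("side",arcpt(p))[0].round(1) for p in (.6,.63,.66)])
E
```

```text
feeder TCP [-26.8 -48.3 311. ] tip z 138.0 toolyaw 2.894 f [-0.9 -0.6  6.7] t 20.15 j7 2.36 w 0.409 39.3
[-0.19  0.15  0.01]
[array([202.5, 134.2]), array([203.1, 133.1]), array([203.8, 132.1])]
```

Emit:
{"name": "arm_command", "arguments": {
  "plan": [
    {"dp": [0, 0, 0.45], "spin": 0.145},
    {"dp": [0, 0, 0.45], "spin": 0.145},
    {"dp": [0, 0, 0.45], "spin": 0.145},
    {"dp": [0, 0, 0.45], "spin": 0.145},
    {"dp": [0, 0, 0], "spin": 0}
  ]
}}

```text
clock: 20.7
position: [0.425, 0.2113, 0.3093]
ee_rot: [-0.36, 0.933, 0.0, 0.001]
ft_force: [2.0, -2.2, 6.4]
grip_width: 0.408
grasp_force: 39.4
```

Emit:
{"name": "arm_command", "arguments": {
  "plan": [
    {"dp": [0, 0, 0.45], "spin": 0.145},
    {"dp": [0, 0, 0.45], "spin": 0.145},
    {"dp": [0, 0, 0.45], "spin": 0.145},
    {"dp": [0, 0, 0.45], "spin": 0.145},
    {"dp": [0, 0, 0], "spin": 0}
  ]
}}

```text
clock: 21.2
position: [0.4252, 0.2107, 0.3075]
ee_rot: [-0.078, 0.997, -0.0, 0.001]
ft_force: [2.5, -5.8, 7.0]
grip_width: 0.408
grasp_force: 39.5
```

```bash
cat >> h.py <<'E'
def sidetrack(name):
    im=viewer.camera("side");cv2.imwrite(f"pics/{name}.png",im)
    a=cv2.cvtColor(cv2.imread("pics/s_ref.png"),cv2.COLOR_BGR2GRAY).astype(np.float32);b=cv2.cvtColor(im,cv2.COLOR_BGR2GRAY).astype(np.float32)
    for phi,r in [(.6,60),(.6,80),(.6,100),(.6,120)]:
        u=proj("side",arcpt(phi,r))[0].round().astype(int);s=np.s_[u[1]-10:u[1]+10,u[0]-10:u[0]+10]
        x,rs=cv2.phaseCorrelate(a[s],b[s],cv2.createHanningWindow((20,20),cv2.CV_32F));print(r,np.round(x,2),round(rs,2),"absdiff",np.abs(a[s]-b[s]).mean().round(2))
E
python3 - <<'E'
from h import *
fpos();print(np.round(tool()[2]["torque"],2));sidetrack("s1")
E
```

```text
feeder TCP [-26.3 -49.4 307.5] tip z 134.5 toolyaw 1.727 f [ 2.5 -5.8  7. ] t 21.2 j7 1.2 w 0.408 39.5
[-1.1  -0.57 -0.14]
60 [-0.05 -0.31] 0.95 absdiff 0.94
80 [0.02 0.02] 0.99 absdiff 0.51
100 [ 0.05 -0.07] 1.03 absdiff 0.41
120 [ 0.11 -0.1 ] 1.0 absdiff 0.45
```

Emit:
{"name": "arm_command", "arguments": {
  "plan": [
    {"dp": [0, 0, 0.45], "spin": 0.145},
    {"dp": [0, 0, 0.45], "spin": 0.145},
    {"dp": [0, 0, 0.45], "spin": 0.145},
    {"dp": [0, 0, 0.45], "spin": 0.145},
    {"dp": [0, 0, 0], "spin": 0}
  ]
}}

```text
clock: 21.75
position: [0.4253, 0.2102, 0.3057]
ee_rot: [0.21, 0.978, -0.0, 0.001]
ft_force: [1.9, -7.7, 9.5]
grip_width: 0.409
grasp_force: 39.7
```

```bash
python3 - <<'E'
from h import *
fpos();print(np.round(tool()[2]["torque"],2));sidetrack("s2")
E
```

```text
feeder TCP [-26.5 -49.9 305.7] tip z 132.7 toolyaw 1.147 f [ 1.9 -7.7  9.5] t 21.75 j7 0.63 w 0.409 39.7
[-1.74 -0.29 -0.15]
60 [-0.07 -0.29] 0.9 absdiff 1.05
80 [0.1  0.12] 1.0 absdiff 0.61
100 [0.03 0.03] 1.02 absdiff 0.51
120 [-0.01 -0.11] 0.99 absdiff 0.57
```

Emit:
{"name": "arm_command", "arguments": {
  "plan": [
    {"dp": [0, 0, 0.45], "spin": 0.145},
    {"dp": [0, 0, 0.45], "spin": 0.145},
    {"dp": [0, 0, 0.45], "spin": 0.145},
    {"dp": [0, 0, 0.45], "spin": 0.145},
    {"dp": [0, 0, 0], "spin": 0}
  ]
}}

```text
clock: 22.3
position: [0.4251, 0.2098, 0.3039]
ee_rot: [0.481, 0.877, -0.0, 0.001]
ft_force: [-0.7, -10.6, 13.6]
grip_width: 0.407
grasp_force: 40.1
```

```bash
python3 - <<'E'
from h import *
fpos();print(np.round(tool()[2]["torque"],2));sidetrack("s3")
E
```

```text
feeder TCP [-26.7 -50.2 303.9] tip z 130.9 toolyaw 0.566 f [ -0.7 -10.6  13.6] t 22.3 j7 0.05 w 0.407 40.1
[-2.25  0.33 -0.09]
60 [-0.22  0.23] 1.07 absdiff 1.87
80 [0.11 0.09] 1.01 absdiff 1.12
100 [0.17 0.01] 1.0 absdiff 0.83
120 [ 0.07 -0.05] 0.98 absdiff 0.93
```

Emit:
{"name": "arm_command", "arguments": {
  "plan": [
    {"dp": [0, 0, 0], "spin": 0},
    {"dp": [0, 0, 0], "spin": 0},
    {"dp": [0, 0, 0], "spin": 0},
    {"dp": [0, 0, -40], "spin": 0},
    {"dp": [0, 0, -40], "spin": 0}
  ],
  "grip": -1
}}

```text
clock: 22.85
position: [0.4237, 0.2114, 0.383]
ee_rot: [0.478, 0.878, -0.001, -0.0]
ft_force: [1.5, 1.0, -0.2]
grip_width: 1.003
grasp_force: 0.0
```

Emit:
{"name": "arm_command", "arguments": {
  "plan": [
    {"dp": [10, -35, 0], "spin": 0},
    {"dp": [10, -35, 0], "spin": 0},
    {"dp": [33, 9, 0], "spin": 0},
    {"dp": [33, 9, 0], "spin": 0},
    {"dp": [33, 10, 0], "spin": 0}
  ],
  "grip": 1
}}

```text
clock: 23.35
position: [0.3234, 0.2896, 0.3831]
ee_rot: [0.478, 0.878, 0.001, -0.0]
ft_force: [-0.1, -0.7, 0.9]
grip_width: 0.147
grasp_force: 0.0
```

Emit:
{"name": "arm_command", "arguments": {
  "plan": [
    {"dp": [33, 10, 0], "spin": 0},
    {"dp": [0, 0, 30], "spin": 0},
    {"dp": [0, 0, 20], "spin": 0},
    {"dp": [0, 0, 0], "spin": 0},
    {"dp": [0, 0, 0], "spin": 0}
  ]
}}

```text
clock: 23.85
position: [0.3148, 0.3218, 0.3332]
ee_rot: [0.478, 0.878, -0.0, -0.0]
ft_force: [0.1, -0.4, 0.8]
grip_width: -0.001
grasp_force: 0.0
```

```bash
cat >> h.py <<'E'
# rectified view: sample the image on the plane x=-28: rows = radius, columns = arc angle in mm from phi .6
def rect(name,pose,x=-28,rr=(130,172),ss=(-6,16),k=2,dump=True):
    im=cv2.cvtColor(cv2.imread(f"pics/{name}.png"),cv2.COLOR_BGR2GRAY)
    r=np.arange(rr[0],rr[1],1/k);s=np.arange(ss[0],ss[1],1/k);Rr,S=np.meshgrid(r,s,indexing="ij")
    ph=.6+S/151;X=np.stack([np.full_like(Rr,x),30+Rr*np.cos(ph),88+Rr*np.sin(ph)],-1).reshape(-1,3)/1000
    uv=proj("wrist",F(FD,X),pose).reshape(Rr.shape+(2,)).astype(np.float32)
    g=cv2.remap(im,uv[...,0],uv[...,1],cv2.INTER_LINEAR)
    if dump:
        print("s(mm)"," ".join("%3d"%round(v) for v in s[::1]))
        for i in range(0,len(r),2):print("%5.0f"%r[i]," ".join("%3d"%v for v in g[i]))
    return g
E
python3 - <<'E'
from h import *
fpos();P,R,o=tool();np.savez("w7.npz",P=P,R=R)
cv2.imwrite("pics/w7.png",viewer.camera("wrist"))
print([proj("wrist",arcpt(p,r),(P,R))[0].round(1) for p,r in ((.6,151),(.65,151),(.6,100),(.6,174))])
w=np.load("w6.npz");print("before");rect("w6",(w["P"],w["R"]))
print("now");rect("w7",(P,R))
E
```

```text
feeder TCP [-101.4   88.1  333.2] tip z 160.2 toolyaw 0.574 f [ 0.1 -0.4  0.8] t 23.85 j7 -0.32 w -0.001 0.0
[array([475.1, 186.5]), array([478.9, 198.5]), array([419.1, 247.5]), array([504.6, 150.7])]
before
s(mm)  -6  -6  -5  -4  -4  -4  -3  -2  -2  -2  -1   0   0   0   1   2   2   2   3   4   4   4   5   6   6   6   7   8   8   8   9  10  10  10  11  12  12  12  13  14  14  14  15  16
  130  39  41  44  46  48  49  49  48  48  49  53  58  67  76  82  89  91  92  93  94  94  93  91  89  86  84  84  86  92  94  94  96  96  95  95  95  97 103 108 112 112 115 117 117
  131  38  41  43  45  46  47  47  47  48  50  54  60  67  76  83  88  92  92  93  94  95  97  98  97  93  85  78  73  77  87  96 101 102 103 103 102 102 102 102 102 100  98  97  96
  132  40  41  43  45  47  47  47  48  48  50  52  59  66  74  83  87  91  93  94  95  95  97  98  97  96  88  79  68  57  68  77  87  95 100 102 103 103 103 102 101 102 102 101  98
  133  53  47  46  44  44  44  45  46  47  48  53  57  67  75  82  88  91  93  93  93  95  96  98  98  95  88  77  70  65  68  78  83  90  94  97  98  99 101 102 1
[... 14064 characters left out ...]
24  22  21  21  22  21  23  23  23  24  23  22  24  26  26  26  25  28  32  37  39  40  42  45  50  61  72  81  86  87  86  85  89  95  98  99  98  97  96
  169  54  36  26  21  22  23  22  25  22  21  20  20  21  22  24  24  23  24  29  30  29  29  29  28  27  29  34  41  45  49  61  73  82  86  86  87  86  89  95  99  98  98  98  96
  170  49  30  22  20  20  22  23  22  23  23  23  23  23  22  19  24  23  25  27  30  34  35  34  31  31  30  29  30  38  48  61  74  82  86  87  87  86  87  94  98  99  98  97  96
  171  50  29  24  23  23  22  22  24  25  24  24  22  20  21  22  22  22  26  30  36  38  36  35  34  33  32  33  32  32  39  58  74  82  86  86  87  86  88  95  98  99  97  96  96
```

The rectified patches show the pointer's silhouette centre at s of about 1.1 mm and the index at about 5.5 mm. The gap is now about 4.4 mm, and the pointer has moved about 1.1 mm, so the sleeve is bearing. I'll regrasp and turn about 0.7 rad.

Emit:
{"name": "arm_command", "arguments": {
  "plan": [
    {"dp": [0, 0, -25], "spin": 0},
    {"dp": [0, 0, -25], "spin": 0},
    {"dp": [-33, -9.5, 0], "spin": 0},
    {"dp": [-33, -9.5, 0], "spin": 0},
    {"dp": [-33, -9.5, 0], "spin": 0}
  ]
}}

```text
clock: 24.4
position: [0.3451, 0.2219, 0.3843]
ee_rot: [0.478, 0.878, 0.001, 0.0]
ft_force: [0.4, 0.3, 0.2]
grip_width: 0.007
grasp_force: 0.0
```

Emit:
{"name": "arm_command", "arguments": {
  "plan": [
    {"dp": [-33, -9.5, 0], "spin": 0},
    {"dp": [-10, 35, 0], "spin": 0},
    {"dp": [-11, 35, 0], "spin": 0},
    {"dp": [0, 0, 0], "spin": 0},
    {"dp": [0, 0, 0], "spin": 0}
  ],
  "grip": -1
}}

```text
clock: 24.9
position: [0.4251, 0.2106, 0.3835]
ee_rot: [0.478, 0.878, 0.0, 0.0]
ft_force: [-0.8, 0.2, -1.2]
grip_width: 0.852
grasp_force: 0.0
```

```bash
python3 - <<'E'
from h import *
fpos();P,R,o=tool();print((R.T@(np.array([.4245,.2106,.1505])-P)*1000).round(1))
E
```

```text
feeder TCP [-26.5 -49.5 383.5] tip z 210.5 toolyaw 0.573 f [-0.8  0.2 -1.2] t 24.9 j7 0.02 w 0.852 0.0
[  0.4  -0.7 233. ]
```

Emit:
{"name": "arm_command", "arguments": {
  "plan": [
    {"dp": [0.4, -0.7, 28], "spin": 0},
    {"dp": [0, 0, 27], "spin": 0},
    {"dp": [0, 0, 23], "spin": 0},
    {"dp": [0, 0, 0], "spin": 0},
    {"dp": [0, 0, 0], "spin": 0}
  ]
}}

```text
clock: 25.4
position: [0.4237, 0.2106, 0.3059]
ee_rot: [0.478, 0.878, 0.0, -0.0]
ft_force: [-0.2, -0.6, 0.9]
grip_width: 1.004
grasp_force: 0.0
```

Emit:
{"name": "arm_command", "arguments": {
  "plan": [
    {"dp": [0, 0, 0], "spin": 0},
    {"dp": [0, 0, 0], "spin": 0},
    {"dp": [0, 0, 0], "spin": 0},
    {"dp": [0, 0, 0], "spin": 0},
    {"dp": [0, 0, 0], "spin": 0}
  ],
  "grip": 1
}}

```text
clock: 25.9
position: [0.4241, 0.2107, 0.3053]
ee_rot: [0.478, 0.878, 0.001, 0.0]
ft_force: [-1.0, -0.6, 6.3]
grip_width: 0.41
grasp_force: 39.3
```

Emit:
{"name": "arm_command", "arguments": {
  "plan": [
    {"dp": [0, 0, 0.42], "spin": 0.14},
    {"dp": [0, 0, 0.42], "spin": 0.14},
    {"dp": [0, 0, 0.42], "spin": 0.14},
    {"dp": [0, 0, 0.42], "spin": 0.14},
    {"dp": [0, 0, 0.42], "spin": 0.14}
  ]
}}

```text
clock: 26.4
position: [0.4244, 0.2106, 0.3034]
ee_rot: [0.752, 0.659, 0.001, 0.0]
ft_force: [-0.2, -0.2, 6.8]
grip_width: 0.409
grasp_force: 39.6
```

Emit:
{"name": "arm_command", "arguments": {
  "plan": [
    {"dp": [0, 0, 0], "spin": 0},
    {"dp": [0, 0, 0], "spin": 0}
  ]
}}

```text
clock: 26.6
position: [0.4244, 0.2105, 0.3033]
ee_rot: [0.75, 0.661, 0.001, 0.0]
ft_force: [0.1, -1.9, 7.7]
grip_width: 0.409
grasp_force: 39.6
```

```bash
python3 - <<'E'
from h import *
fpos();print(np.round(tool()[2]["torque"],2));sidetrack("s4")
E
```

```text
feeder TCP [-27.2 -49.3 303.3] tip z 130.3 toolyaw -0.127 f [ 0.1 -1.9  7.7] t 26.6 j7 -0.64 w 0.409 39.6
[-0.31  0.08 -0.17]
60 [0.09 0.15] 1.14 absdiff 2.82
80 [ 0.17 -0.11] 1.0 absdiff 1.78
100 [ 0.36 -0.14] 1.02 absdiff 1.25
120 [0.09 0.12] 1.01 absdiff 1.54
```

Emit:
{"name": "arm_command", "arguments": {
  "plan": [
    {"dp": [0, 0, 0], "spin": 0},
    {"dp": [0, 0, 0], "spin": 0},
    {"dp": [0, 0, 0], "spin": 0},
    {"dp": [0, 0, -40], "spin": 0},
    {"dp": [0, 0, -40], "spin": 0}
  ],
  "grip": -1
}}

```text
clock: 27.15
position: [0.4235, 0.2104, 0.3828]
ee_rot: [0.75, 0.661, -0.001, 0.0]
ft_force: [0.7, 1.3, -0.6]
grip_width: 0.999
grasp_force: 0.0
```

Emit:
{"name": "arm_command", "arguments": {
  "plan": [
    {"dp": [0, 0, 0], "spin": -0.14},
    {"dp": [0, 0, 0], "spin": -0.14},
    {"dp": [0, 0, 0], "spin": -0.14},
    {"dp": [0, 0, 0], "spin": -0.14},
    {"dp": [0, 0, 0], "spin": -0.14}
  ],
  "grip": 1
}}

```text
clock: 27.65
position: [0.4238, 0.2106, 0.3824]
ee_rot: [0.475, 0.88, -0.0, -0.0]
ft_force: [-0.4, 0.3, 0.5]
grip_width: 0.147
grasp_force: 0.0
```

Emit:
{"name": "arm_command", "arguments": {
  "plan": [
    {"dp": [10, -35, 0], "spin": 0},
    {"dp": [10, -35, 0], "spin": 0},
    {"dp": [33, 9, 0], "spin": 0},
    {"dp": [33, 9, 0], "spin": 0},
    {"dp": [33, 10, 0], "spin": 0}
  ]
}}

```text
clock: 28.15
position: [0.3232, 0.2886, 0.3829]
ee_rot: [0.478, 0.878, 0.001, -0.0]
ft_force: [0.9, 0.7, -1.1]
grip_width: 0.003
grasp_force: 0.0
```

Emit:
{"name": "arm_command", "arguments": {
  "plan": [
    {"dp": [33, 10, 0], "spin": 0},
    {"dp": [0, 0, 30], "spin": 0},
    {"dp": [0, 0, 20], "spin": 0},
    {"dp": [0, 0, 0], "spin": 0},
    {"dp": [0, 0, 0], "spin": 0}
  ]
}}

```text
clock: 28.65
position: [0.3146, 0.3208, 0.333]
ee_rot: [0.478, 0.878, -0.0, 0.0]
ft_force: [1.1, -0.2, 0.6]
grip_width: 0.003
grasp_force: 0.0
```

```bash
python3 - <<'E'
from h import *
fpos();P,R,o=tool();np.savez("w8.npz",P=P,R=R)
cv2.imwrite("pics/w8.png",viewer.camera("wrist"))
rect("w8",(P,R),rr=(136,166))
E
```

```text
feeder TCP [-101.8   87.2  333. ] tip z 160.0 toolyaw 0.574 f [ 1.1 -0.2  0.6] t 28.65 j7 -0.32 w 0.003 0.0
s(mm)  -6  -6  -5  -4  -4  -4  -3  -2  -2  -2  -1   0   0   0   1   2   2   2   3   4   4   4   5   6   6   6   7   8   8   8   9  10  10  10  11  12  12  12  13  14  14  14  15  16
  136  90  92  95  95  95  95  95  95  93  86  76  62  51  45  45  45  45  45  46  46  46  53  63  73  79  83  85  85  82  78  78  84  84  78  76  78  78  75  77  81  82  81  85  89
  137  89  87  88  89  92  93  95  95  92  85  74  62  50  45  44  45  45  46  47  46  49  54  63  74  81  84  86  84  77  65  52  56  62  60  53  52  62  59  51  51  60  59  55  57
  138  94  91  89  87  86  86  88  89  90  85  74  61  49  44  43  44  45  45  45  46  48  54  63  74  80  84  85  82  73  59  48  53  61  61  49  47  50  48  44  45  58  55  45  43
  139  95  96  95  93  90  86  85  85  85  82  76  62  50  44  41  40  41  43  45  46  47  53  63  73  82  85  86  83  74  56  46  49  60  60  53  57  61  57  44  45  51  50  45  44
  140  94  94  94  95  94  92  89  87  85  82  75  62  50  43  41  41  42  42  43 
[... 3949 characters left out ...]
85  86  88  90  94  95  95  94  94  92  87  72  59  59  62  61  62  64  67  74  83  83  71  53  49  57  69  80  85  87  86  85  86  90  96  99  99  97  97
  163  86  84  84  84  84  85  85  85  85  88  93  94  95  94  93  86  70  55  54  60  62  63  66  71  75  76  78  72  58  50  56  69  79  86  86  86  86  86  92  98 100  99  98  97
  164  93  93  92  90  86  86  86  85  85  83  85  90  93  95  93  86  69  49  41  40  41  41  42  44  47  47  46  48  47  48  58  70  80  85  87  87  86  87  92  97  99  98  97  97
  165  94  94  93  92  88  85  78  70  65  61  59  67  77  86  91  89  74  53  42  40  40  42  44  44  44  44  45  45  46  49  58  70  80  85  88  87  84  85  93  98  98 100  97  96
```

The gap is now about 1.5 mm: the pointer has moved 3.05 mm for 0.7 rad. I'll regrasp and trim by about 0.32 rad.

Emit:
{"name": "arm_command", "arguments": {
  "plan": [
    {"dp": [0, 0, -25], "spin": 0},
    {"dp": [0, 0, -25], "spin": 0},
    {"dp": [-33, -9.5, 0], "spin": 0},
    {"dp": [-33, -9.5, 0], "spin": 0},
    {"dp": [-33, -9.5, 0], "spin": 0}
  ]
}}

```text
clock: 29.2
position: [0.3448, 0.221, 0.3842]
ee_rot: [0.478, 0.878, 0.001, 0.0]
ft_force: [0.7, -0.5, 0.2]
grip_width: 0.001
grasp_force: 0.0
```

Emit:
{"name": "arm_command", "arguments": {
  "plan": [
    {"dp": [-33, -9.5, 0], "spin": 0},
    {"dp": [-10, 35, 0], "spin": 0},
    {"dp": [-10, 35, 0], "spin": 0},
    {"dp": [0, 0, 0], "spin": 0},
    {"dp": [0, 0, 0], "spin": 0}
  ],
  "grip": -1
}}

```text
clock: 29.7
position: [0.4243, 0.2105, 0.3833]
ee_rot: [0.478, 0.878, 0.0, 0.0]
ft_force: [-0.8, 0.2, -0.8]
grip_width: 0.848
grasp_force: 0.0
```

```bash
python3 - <<'E'
from h import *
fpos();P,R,o=tool();print((R.T@(np.array([.4245,.2106,.1485])-P)*1000).round(1))
E
```

```text
feeder TCP [-27.3 -49.3 383.3] tip z 210.3 toolyaw 0.573 f [-0.8  0.2 -0.8] t 29.7 j7 0.02 w 0.848 0.0
[  0.    0.  234.8]
```

Emit:
{"name": "arm_command", "arguments": {
  "plan": [
    {"dp": [0, 0, 28], "spin": 0},
    {"dp": [0, 0, 27], "spin": 0},
    {"dp": [0, 0, 25], "spin": 0},
    {"dp": [0, 0, 0], "spin": 0},
    {"dp": [0, 0, 0], "spin": 0}
  ]
}}

```text
clock: 30.2
position: [0.4237, 0.2106, 0.3038]
ee_rot: [0.478, 0.878, 0.0, -0.0]
ft_force: [0.2, 0.7, 0.2]
grip_width: 1.001
grasp_force: 0.0
```

Emit:
{"name": "arm_command", "arguments": {
  "plan": [
    {"dp": [0, 0, 0], "spin": 0},
    {"dp": [0, 0, 0], "spin": 0},
    {"dp": [0, 0, 0], "spin": 0},
    {"dp": [0, 0, 0], "spin": 0},
    {"dp": [0, 0, 0], "spin": 0}
  ],
  "grip": 1
}}

```text
clock: 30.7
position: [0.4241, 0.2107, 0.3033]
ee_rot: [0.478, 0.878, 0.0, 0.0]
ft_force: [-1.2, -0.7, 6.7]
grip_width: 0.407
grasp_force: 39.2
```

Emit:
{"name": "arm_command", "arguments": {
  "plan": [
    {"dp": [0, 0, 0.33], "spin": 0.11},
    {"dp": [0, 0, 0.33], "spin": 0.11},
    {"dp": [0, 0, 0.33], "spin": 0.1},
    {"dp": [0, 0, 0], "spin": 0},
    {"dp": [0, 0, 0], "spin": 0}
  ]
}}

```text
clock: 31.2
position: [0.4242, 0.2106, 0.3024]
ee_rot: [0.612, 0.791, 0.001, 0.0]
ft_force: [-1.1, -1.2, 6.1]
grip_width: 0.408
grasp_force: 39.4
```

Emit:
{"name": "arm_command", "arguments": {
  "plan": [
    {"dp": [0, 0, 0], "spin": 0},
    {"dp": [0, 0, 0], "spin": 0},
    {"dp": [0, 0, 0], "spin": 0},
    {"dp": [0, 0, -40], "spin": 0},
    {"dp": [0, 0, -40], "spin": 0}
  ],
  "grip": -1
}}

```text
clock: 31.7
position: [0.4235, 0.2104, 0.3819]
ee_rot: [0.612, 0.791, -0.001, -0.0]
ft_force: [0.6, 0.0, 0.0]
grip_width: 0.999
grasp_force: 0.0
```

Emit:
{"name": "arm_command", "arguments": {
  "plan": [
    {"dp": [0, 0, 0], "spin": -0.11},
    {"dp": [0, 0, 0], "spin": -0.11},
    {"dp": [0, 0, 0], "spin": -0.1},
    {"dp": [10, -35, 0], "spin": 0},
    {"dp": [10, -35, 0], "spin": 0}
  ],
  "grip": 1
}}

```text
clock: 32.2
position: [0.3536, 0.1892, 0.381]
ee_rot: [0.478, 0.878, -0.001, 0.0]
ft_force: [-0.1, 0.8, 0.7]
grip_width: 0.141
grasp_force: 0.0
```

Emit:
{"name": "arm_command", "arguments": {
  "plan": [
    {"dp": [33, 9, 0], "spin": 0},
    {"dp": [33, 9, 0], "spin": 0},
    {"dp": [33, 10, 0], "spin": 0},
    {"dp": [33, 10, 0], "spin": 0},
    {"dp": [0, 0, 25], "spin": 0}
  ]
}}

```text
clock: 32.7
position: [0.3131, 0.3253, 0.3584]
ee_rot: [0.476, 0.88, 0.003, -0.0]
ft_force: [0.9, 1.0, 0.0]
grip_width: -0.003
grasp_force: 0.0
```

Emit:
{"name": "arm_command", "arguments": {
  "plan": [
    {"dp": [0, 0, 25], "spin": 0},
    {"dp": [0, 0, 0], "spin": 0},
    {"dp": [0, 0, 0], "spin": 0}
  ]
}}

```text
clock: 33.0
position: [0.3146, 0.3208, 0.332]
ee_rot: [0.478, 0.878, -0.0, 0.0]
ft_force: [0.5, 0.4, 0.9]
grip_width: -0.003
grasp_force: 0.0
```

```bash
python3 - <<'E'
from h import *
fpos();P,R,o=tool();np.savez("w9.npz",P=P,R=R)
cv2.imwrite("pics/w9.png",viewer.camera("wrist"))
rect("w9",(P,R),rr=(138,160))
E
```

```text
feeder TCP [-101.9   87.2  332. ] tip z 159.0 toolyaw 0.574 f [0.5 0.4 0.9] t 33.0 j7 -0.32 w -0.003 0.0
s(mm)  -6  -6  -5  -4  -4  -4  -3  -2  -2  -2  -1   0   0   0   1   2   2   2   3   4   4   4   5   6   6   6   7   8   8   8   9  10  10  10  11  12  12  12  13  14  14  14  15  16
  138  93  90  89  87  85  86  88  90  92  93  94  92  86  74  59  49  44  45  45  45  45  45  45  47  54  63  73  82  85  85  84  82  78  66  52  48  49  47  42  44  54  58  50  47
  139  94  94  93  91  89  85  85  85  85  87  88  89  89  77  63  48  42  42  44  45  45  45  46  48  54  64  74  81  84  85  85  83  75  61  53  55  62  56  49  50  56  52  42  44
  140  94  95  96  95  94  91  90  88  86  85  84  84  81  75  64  50  43  41  43  44  46  46  46  48  53  63  75  81  84  85  85  82  71  56  46  54  62  56  50  52  61  56  46  50
  141  93  94  95  95  96  95  94  94  92  90  87  84  79  71  58  48  44  43  44  46  47  47  47  48  53  64  73  80  84  86  85  81  73  59  46  55  62  58  51  58  68  57  48  52
  142  94  95  96  97  97  95  95  95  94  95  93  91  86  74  61  49  43  41  42  44
[... 2490 characters left out ...]
96  96  94  94  95  95  94  92  90  90  89  78  60  48  43  40  42  48  55  66  77  84  85  85  86  91  95  97  97  98  97  98  97  98  98  99 100  99  97
  157  87  90  93  95  95  96  95  95  94  95  94  94  94  94  92  87  74  58  46  44  43  44  46  54  66  77  82  84  84  86  91  96  98  98  98  98  98  97  97  98  99 100  98  97
  158  83  85  89  94  95  96  96  95  95  95  95  94  94  94  93  88  78  58  47  43  44  44  47  54  66  78  81  74  61  58  67  77  85  92  96  98  97  97  97  98  99  99  99  97
  159  83  83  84  87  92  95  96  95  94  95  95  95  94  95  92  84  68  52  44  44  44  45  48  55  68  78  81  72  57  50  54  65  75  79  80  89  95  97  97  98  99  99  98  97
```

The pointer tip is at s of about 3.65 mm and the index tip at about 4.0 mm, so they line up within about 0.4 mm. The gripper is clear of everything, so I'm handing in.

```bash
python3 -c "
from workcell import manip
print(manip.hand_in())"
```

```text
the job is handed in; nothing more can be done
None
```

The job is handed in: arm down, tension screw upright in the fork, and the pointer within about 0.4 mm of the index by my last wrist-camera measurement, with the gripper clear; the hand-in returned no verdict.

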